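# Load the light-curing unit, shut it, switch it on and click in its time

## Robot

A 6-joint arm with a two-finger parallel gripper is mounted at the origin on a cart in front of the work surface, level with it; the furniture and walls round the work are solid. World frame = base frame: x ahead of the robot, y to its left, z up, the work surface at z = 0. Lengths are in m, angles in rad, forces in N, time in s.
With the tool pointing down it reaches from about 0.375 to 0.975 m from the base axis. Payload 3.8 kg.
Tool frame: the origin (TCP) lies on the mounting face of the last link; the fingertips stand 173 mm ahead of it and the grasp point (between the pads) lies 155 mm ahead of it (bot.hold_point_z is the distance from the TCP to the grasp point, in m); z points along the fingers, y is the line along which they close (so a half turn about z gives the same grasp; the last joint's range is limited). The gripper opens to 85 mm and grips with 20 to 120 N. Pads are 22 mm wide; open, the fingers measure 114 mm over their backs; the gripper's body (76 mm by 85 mm) begins 54 mm behind the grasp point. The pads swing forward as they close: fully open they stand 13 mm farther back than shut.
Start: joints at [-1.317, 0.264, 1.604, -0, 1.274, -0.037], TCP at [0.194, -0.647, 0.405] pointing down, gripper open.
Joint ranges: [-2.63, 2.63], [-0.94, 2.18], [0.31, 2.57], [-1.31, 4.45], [0, 2.66], [-2.55, 2.55]. Speed limits (rad/s): [2.57, 2.57, 3.14, 3.14, 3.14, 3.14].

## Interface

Orientations are given as a rotation vector (axis times angle).
In Python, from workcell import bot, optics gives the robot as it stands.
- The arm moves only by the shell command python3 -m jog 'ROWS' [OPENING] [FORCE]. ROWS is JSON, a list of rows, each an object of numbers: "dx", "dy", "dz": the shift along the tool's x, y, z in mm; "ax", "ay", "az": the turn, a rotation vector about the tool's x, y, z in degrees. A call has 1 to 20 rows; each row shifts and turns the commanded pose from where the row before left it, along the tool's axes as they then stand; what a row does not reach is not made up. A row lasts 1/12 s, in which the tool goes at most 41.7 mm and 7.16 degrees, less where a joint would pass 70% of its speed; a pose out of reach is approached as far as the arm can. A call with a gripper value outside its range is refused whole. OPENING is the opening, from 0 (shut) to 1 (fully open), set as the call begins (- or left out, the last holds). The fingers move at their own pace and stop on an object; FORCE is the grip in N (left out, the last holds). Time passes only in rows, so rows that do not move let the fingers close. It gives the time, the measured TCP pose, the force, the opening and the grip force at its end, in the units of the state.
- bot.read_state(): the state, without advancing time (a new reading comes with each control period).
- optics.read_camera(name): name is "scene" or "top" or "wrist"; returns a dict with "img" (384x512x3 uint8, red, green, blue), "vertical_fov" (degrees; the focal length in pixels is half the picture's height over the tangent of half this angle, whatever the lens; pixels are square), "cx", "cy" (the principal point, pixels), "R" (3x3) and "t" (3): a world point X has camera coordinates R X + t; the wrist camera has in their place "tool_from_camera" (4x4, takes a point from camera to tool coordinates, whose origin is the TCP and whose axes are the flange's). Camera axes: x right, y down, z forward; pixel columns grow to the right and rows downward; lengths in m; the calibration is good to about 2 mm. A picture is of the moment at which its call begins: read the wrist's pose just before it. There is no depth.
- bot.finish_job(): hands the job in; it is judged then, once.
The state is a dict: "time": time; "q": joint angles; "joint_vel": joint speeds; "joint_torque": joint torques, N m; "tool_pos": TCP position; "tcp_rot": TCP orientation; "wrist_force": force on the tool from outside, world axes, zero at the start; "torque": the same for the moment, N m; "width": opening from 0.0 (shut) to 1.0 (fully open); "grip_force": force on a finger pad.
Only numpy, scipy, OpenCV 4.12 (cv2) and the standard library are available. Lean on these libraries where they do the work, as an engineer would, in place of code of your own. Each camera call takes 0.05 s, during which the arm holds its last target. There are 200 camera calls.

## Task

Take the round grey light-meter puck out of the white curing unit's chamber and stand it on a free spot of the bench, lay every pink bite rim flat on the chamber floor, side by side, and then press the lid fully shut past its catch. Then pull up the blue selector, turn it from the black dot to the blue dot and let it drop into its notch; last, click the black timer dial to two clicks clockwise past its orange zero tick for each rim in the chamber. Leave the other things on the bench where they are.

Things in the scene. Friction and masses are not known exactly. Their poses are not given: they have to be found in the camera images.
- cure_unit: white light-curing unit, fixed. Origin on the bench; x from front (robot) to back, y left, z up. In mm: x -125 to 112, y -104 to 104. In front a grey control deck at z 58, black dial on the right (axis x -80, y -53), blue selector on the left (x -80, y 53). Behind, an open chamber, inside x -11 to 95, y -90 to 90, aluminium floor z 38, rim z 66.
- chamber (a point): centre of the chamber floor (38 mm above the bench); axes as the unit. The inside is 106 mm along x and 180 mm along y, walls 28 mm high.
- rim_a: pink U-shaped bite rim, hard, 24 mm (its x) x 37 mm (its y) x 9 mm tall, about 20 g, lying flat; origin under its centre, z up. Grip it across the 24 mm. Two to four of the four rims are on the bench; one that is absent has no pose
- rim_b: pink U-shaped bite rim, hard, 24 mm (its x) x 37 mm (its y) x 9 mm tall, about 20 g, lying flat; origin under its centre, z up. Grip it across the 24 mm. Two to four of the four rims are on the bench; one that is absent has no pose
- rim_c: pink U-shaped bite rim, hard, 24 mm (its x) x 37 mm (its y) x 9 mm tall, about 20 g, lying flat; origin under its centre, z up. Grip it across the 24 mm. Two to four of the four rims are on the bench; one that is absent has no pose
- rim_d: pink U-shaped bite rim, hard, 24 mm (its x) x 37 mm (its y) x 9 mm tall, about 20 g, lying flat; origin under its centre, z up. Grip it across the 24 mm. Two to four of the four rims are on the bench; one that is absent has no pose
- puck: round light meter: grey puck 36 mm across, 16 mm tall, orange band, black window on top, 60 g; starts on the chamber floor. Origin under its centre, z up. Grip it across its sides.
- lid (a joint): lid with amber window, hinged at the back rim. 0 = home, grows opening, starts at 1.6 to 1.8 (upright), stop 1.95. 198 mm wide, 131 mm from hinge to free edge plus a black tab at mid edge, outer face 7 mm outside the hinge axis. Stiff hinge (0.25 N m): it stays where left. At 0.1 rad a sprung catch stops it; 5 to 10 N down at the free edge takes it past (over at 0.04) and it is then held at 0.
- lid_hinge (a point): middle of the hinge axis, which runs along the unit's y, at x 106, z 70 mm in the unit
- lid_tab (a point): middle of the outer face of the black tab on the lid's free edge, 135 mm from the hinge axis
- dial (a joint): timer dial, click-stops every 20 degrees (0.349 rad); 0 = white pointer at the long orange zero tick, grows clockwise seen from above, one short white tick per click (4 ticks before zero, 8 after). It starts at a click from -4 to 0; stops at -1.9 and 3.5. A click takes about 0.08 N m, and a dial let go near a click falls into it.
- dial_grip (a point): on the dial axis at the height to grip, 20 mm above the deck. The fluted black knob is 38 mm across, from 5 to 30 mm above the deck, on a 43 mm skirt.
- dial_pointer (a point): outer end of the white pointer line on top of the dial, 19.5 mm from its axis; at zero it points along the unit's +x
- selector_turn (a joint): turn of the blue selector: 0 = pointing at the black dot (off), grows clockwise seen from above, 1.047 (60 degrees) = pointing at the blue dot (on), stop at 1.10. It turns only while lifted by more than 8 mm.
- selector_lift (a joint): lift of the sprung selector: 0 = down in its notch, up to 0.016 m; the spring pulls it down with 3 N (down) to 8 N (up). Between the notches it cannot drop; over a notch it drops when let go.
- selector_grip (a point): on the selector axis, at the height to grip, 26 mm above the deck when down. The handle is a bar 46 mm long, 14 mm wide, from 11 to 35 mm above the deck; pinch it across the 14 mm.
- selector_pointer (a point): the end of the bar with the white line, 22 mm from the axis: the bar lies along the line from selector_grip to this point
- dropper: small white dropper bottle, 26 mm across, 56 mm tall; origin under its centre. Bystander.
- pad: brown abrasive pad, 37 x 42 x 10 mm; origin under its centre. Bystander. It stands on the glass slab.
- jar_green: powder jar, cream cap and green band, 36 mm across, 43 mm tall; origin under its centre. Bystander.
- mould: light blue silicone impression, 56 x 69 x 18 mm; origin under its centre. Bystander.
- tumbler_a: clear drinking tumbler, fixed, 81 mm across, 86 mm tall, left of the rims; origin under its centre. Keep the gripper clear of it.
- glass_slab: flat green glass slab, fixed, 300 mm (its x, across the bench) x 225 mm (its y) x 6 mm, behind the rims, top 8 mm above the bench; origin under its centre.

How it is judged:
By the outcome, as a careful person would: the job done as asked, in the order asked, and still so for the second after the job is handed in, with the robot touching nothing.
Of rim_a, rim_b, rim_c, rim_d only 2 to 4 are there at a start; the rules pass over those that are not, and their reading is None.
At some moment in a run one of rim_a, rim_b, rim_c, rim_d may be knocked a few centimetres aside while the robot is not near it.
It also fails if it takes over 210 s, if anything falls off the work surface, if the arm or the gripper's body presses on something with over 40 N, if the wrist force passes 120 N, or if a joint passes its speed limit or range.

## Working session

There is one attempt and no reset: what is moved stays moved. The work goes in short steps, Python scripts to look and compute and a shell command to move; the robot and the scene stay as the last step left them, time stands still between calls to the robot, and variables do not carry over. Pictures are saved under pics/ and viewed, at most 14 in all, crops included, and the job is handed in when it is done.

```bash
ls; mkdir -p pics
python3 - <<'E'
from workcell import bot, optics
import cv2,json
s=bot.read_state();print(s['time'],s['tool_pos'],s['tcp_rot'],s['width'],bot.hold_point_z)
for n in ['scene','top','wrist']:
    c=optics.read_camera(n);cv2.imwrite(f'pics/{n}0.png',c['img'][:,:,::-1])
    print(n,{k:(v.tolist() if hasattr(v,'tolist') else v) for k,v in c.items() if k!='img'})
E
```

```text
pics
0.0 [ 0.19345954 -0.6463208   0.40332137] [-3.10620359e+00 -4.54916300e-01  3.68797403e-04] 0.9986132009633618 0.1547
scene {'vertical_fov': 52.47800590206075, 'cx': 259.51965640191816, 'cy': 188.70915584881877, 'R': [[-0.8515728647778312, -0.5241505811400637, 0.009477566386538024], [-0.2397959220073817, 0.3733858298211661, -0.8961478326020708], [0.4661776182558611, -0.7654078588434357, -0.4436544126434447]], 't': [0.6238019972082942, 0.09183181919936592, 0.9054904146834071]}
top {'vertical_fov': 46.96598823242168, 'cx': 254.962213379538, 'cy': 194.19486971879314, 'R': [[-0.007596770077977064, -0.9999251152000302, 0.009594429456123307], [-0.9974562084087326, 0.006897261712874625, -0.07094744595642213], [0.07087595778017873, -0.010108994661700451, -0.9974339110114873]], 't': [0.32335039197408433, 0.5343687681840542, 1.1506766317740598]}
wrist {'vertical_fov': 61.06706868723438, 'cx': 253.26127924547365, 'cy': 192.55541900911163, 'tool_from_camera': [[-0.00044904752384634065, -0.9510354213763484, -0.3090815841227509, 0.07897828289740721], [0.9999995738171376, -0.0001777320841366926, -0.0009059673540103238, 0.0002065981673520234], [0.0008066733301600049, -0.30908185921987413, 0.9510350958715043, 0.03049681219289091], [0.0, 0.0, 0.0, 1.0]]}
```

View pics/top0.png

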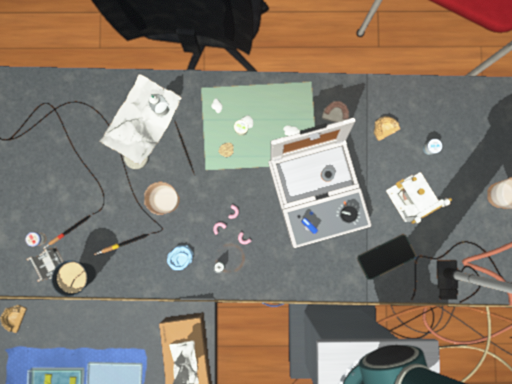

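View pics/scene0.png

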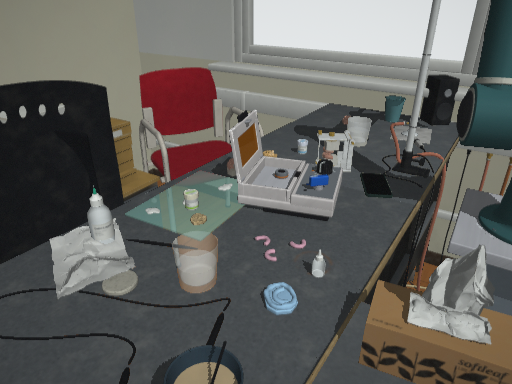

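```bash
cat > h.py <<'E'
import numpy as np, cv2
from workcell import bot, optics
from scipy.spatial.transform import Rotation as Ro
def cam(n):
    s=bot.read_state(); c=optics.read_camera(n)
    c['f']=192/np.tan(np.radians(c['vertical_fov'])/2)
    if n=='wrist':
        T=np.eye(4);T[:3,:3]=Ro.from_rotvec(s['tcp_rot']).as_matrix();T[:3,3]=s['tool_pos']
        W=np.linalg.inv(T@np.array(c['tool_from_camera']));c['R']=W[:3,:3];c['t']=W[:3,3]
    c['R']=np.array(c['R']);c['t']=np.array(c['t'])
    return c
def ray(c,px,z):
    px=np.atleast_2d(px).astype(float)
    d=np.c_[(px[:,0]-c['cx'])/c['f'],(px[:,1]-c['cy'])/c['f'],np.ones(len(px))]@c['R']
    o=-c['R'].T@c['t']
    return o+d*((z-o[2])/d[:,2])[:,None]
def proj(c,X):
    p=np.atleast_2d(X)@c['R'].T+c['t']
    return np.c_[p[:,0]/p[:,2]*c['f']+c['cx'],p[:,1]/p[:,2]*c['f']+c['cy']]
def pink(c):
    h=cv2.cvtColor(c['img'],cv2.COLOR_RGB2HSV)
    m=((h[...,0]>150)&(h[...,0]<178)&(h[...,1]>50)&(h[...,2]>110)).astype(np.uint8)
    return m
def rims(c,z=0.009,lo=15):
    n,l,st,ce=cv2.connectedComponentsWithStats(pink(c))
    out=[]
    for i in range(1,n):
        if st[i,4]<lo: continue
        v,u=np.nonzero(l==i); P=ray(c,np.c_[u,v],z)[:,:2]
        r=cv2.minAreaRect((P*1000).astype(np.float32)); out.append((st[i,4],ce[i].round(1),np.round(r[0],1),np.round(r[1],1),round(r[2],1),(P.mean(0)*1000).round(1)))
    return out
def crop(c,x,y,w,h,k,name):
    cv2.imwrite('pics/'+name,cv2.resize(c['img'][y:y+h,x:x+w,::-1],None,fx=k,fy=k,interpolation=cv2.INTER_CUBIC))
def st():
    s=bot.read_state();R=Ro.from_rotvec(s['tcp_rot']).as_matrix()
    print('t%.2f'%s['time'],'tcp',(s['tool_pos']*1000).round(1),'hold',((s['tool_pos']+R[:,2]*.1547)*1000).round(1),'\nx',R[:,0].round(3),'y',R[:,1].round(3),'z',R[:,2].round(3),'F',np.round(s['wrist_force'],1),'w',round(s['width'],3),'g',round(s['grip_force'],1),'q',np.round(s['q'],2))
    return s,R
E
python3 - <<'E'
from h import *
c=cam('top')
for r in rims(c): print(*r)
crop(c,200,110,180,145,4.1,'t1.png')
s=cam('scene')
for r in rims(s): print(*r)
st()
E
```

```text
16 [235.7 208.6] [498.7 371.7] [27.1  9.5] 36.6 [499.4 370.8]
18 [220.9 223.7] [459.5 411.1] [27.7  9.6] 72.9 [459.7 410. ]
24 [243.5 237.7] [421.6 350.1] [32.3 14.4] 48.5 [422.3 350.6]
503 [167.8  83.1] [1829.5 -754.7] [341.1 917.7] 47.0 [1833.6 -749.3]
24 [196.9  71.1] [ 1937.6 -1135.6] [ 38.6 201.9] 45.9 [ 1945.9 -1147.2]
20 [166.6  72. ] [ 2092.5 -1003.8] [ 56.6 154.5] 36.6 [ 2089.8 -1002.3]
44 [204.   77.5] [ 1779.9 -1022.6] [ 43.6 483.4] 36.1 [1760.9 -995.9]
35 [162.4 100.1] [1542.1 -399.7] [ 43.2 166.1] 44.7 [1551.4 -408.3]
23 [151.3 100.5] [1591.1 -370.9] [ 37.9 104.9] 45.1 [1590.2 -372.1]
15 [174.9 106.6] [1423.1 -356.1] [ 24.6 150.4] 46.3 [1413.7 -348.8]
17 [162.1 107.4] [1451.6 -303.8] [23.1 90.4] 30.1 [1452.3 -304.5]
59 [172.9 127.8] [1218.8 -112.9] [ 53.7 191. ] 46.1 [1195.9 -100.8]
24 [183.3 128.1] [1160.8 -121.1] [ 24.1 108. ] 46.7 [1158.8 -119.7]
68 [263.2 239. ] [488.5 379.8] [24.1 36.7] 74.1 [489.4 379.9]
69 [298.4 244.2] [416.2 355.9] [34.2 24.2] 48.4 [416.6 356.9]
82 [269.9 254.5] [449.2 420.5] [20.  37.5] 32.4 [449.2 420.6]
t0.25 tcp [ 193.5 -646.5  404. ] hold [ 193.4 -646.3  249.3] 
x [0.958 0.287 0.   ] y [ 0.287 -0.958 -0.001] z [-0.     0.001 -1.   ] F [-0.1  0.1 -0.7] w 1.0 g 0.0 q [-1.32  0.26  1.6  -0.    1.27 -0.04]
```

View pics/t1.png

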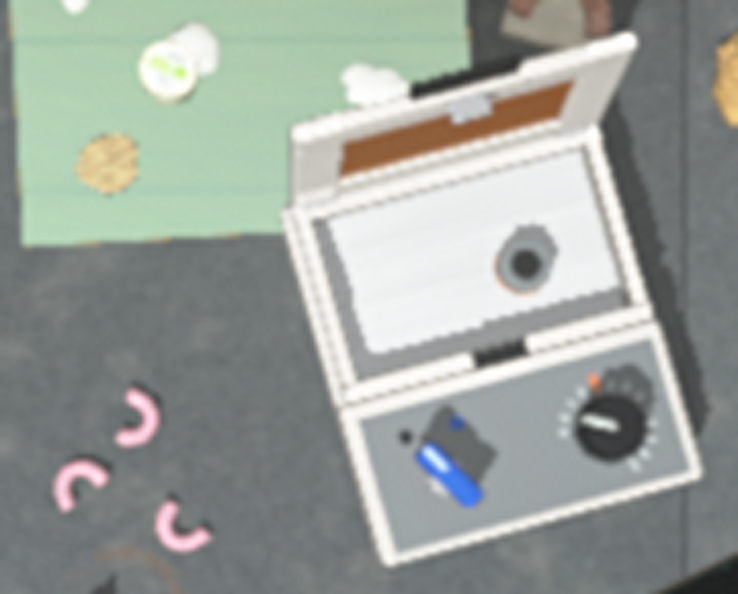

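```bash
cat > unit.py <<'E'
from h import *
def fit(c,pts):  # pts: list of (u,v, x,y,z) unit mm
    pts=np.array(pts,float)
    W=np.array([ray(c,p[:2],p[4]/1000)[0][:2]*1000 for p in pts]); U=pts[:,2:4]
    wm,um=W.mean(0),U.mean(0); A=(U-um);B=(W-wm)
    a=np.arctan2((A[:,0]*B[:,1]-A[:,1]*B[:,0]).sum(),(A*B).sum())
    R=np.array([[np.cos(a),-np.sin(a)],[np.sin(a),np.cos(a)]]); t=wm-R@um
    print('yaw',np.degrees(a).round(2),'t',t.round(1)); print('res',(W-(U@R.T+t)).round(1).tolist())
    return R,t,a
E
python3 - <<'E'
from unit import *
c=cam('top')
k=lambda u,v:(u/4.1+200,v/4.1+110)
P=[(*k(611,427),-80,-53,88),(*k(388,563),-125,104,58),(*k(700,475),-125,-104,58),(*k(345,400),-17,104,66),(*k(655,318),-17,-104,66),(*k(450,475),-80,53,93)]
R,t,a=fit(c,P)
for n,q in dict(dial=(-80,-53),sel=(-80,53),chamber=(42,0),hinge=(106,0)).items(): print(n,(R@q+t).round(1))
p=ray(c,k(526,264),.054)[0][:2]*1000;print('puck',p.round(1),'in unit',(R.T@(p-t)).round(1))
print('dropper etc', [ (ray(c,q,.02)[0][:2]*1000).round(0).tolist() for q in [(219,267),(180,258),(160,198)]])
E
```

```text
yaw 14.93 t [543.  155.6]
res [[1.1, 3.4], [2.8, -3.5], [2.0, 3.0], [-1.0, -5.3], [-5.1, 2.7], [0.2, -0.3]]
dial [479.4  83.8]
sel [452.1 186.2]
chamber [583.6 166.5]
hinge [645.5 182.9]
puck [583.9 130.8] in unit [ 33.1 -34.5]
dropper etc [[347.0, 415.0], [371.0, 516.0], [528.0, 569.0]]
```

Run:
```python
from h import *
c=cam('top');s=cam('scene')
print(ray(c,[(452,275),(438,262),(458,262),(438,290),(458,290),(415,195)],0).round(3)); print(ray(s,[(400,160),(410,165),(330,170)],0).round(3))
print('campos',(-c['R'].T@c['t']).round(2),(-s['R'].T@s['t']).round(2))
a=s['img'][0:260,290:512,::-1];b=c['img'][150:384,330:512,::-1]
a=cv2.resize(a,None,fx=2,fy=2);b=cv2.resize(b,None,fx=1.9,fy=1.9)
o=np.zeros((520,444+346,3),np.uint8);o[:520,:444]=a;o[:b.shape[0],444:444+b.shape[1]]=b[:,:346];cv2.imwrite('pics/pole.png',o)
```

```text
[[ 0.319 -0.203  0.   ]
 [ 0.353 -0.167  0.   ]
 [ 0.353 -0.221  0.   ]
 [ 0.28  -0.164  0.   ]
 [ 0.279 -0.218  0.   ]
 [ 0.533 -0.111  0.   ]]
[[ 0.357 -0.269  0.   ]
 [ 0.319 -0.243  0.   ]
 [ 0.519 -0.067  0.   ]]
campos [0.45 0.33 1.18] [0.13 0.99 0.48]
```

View pics/pole.png

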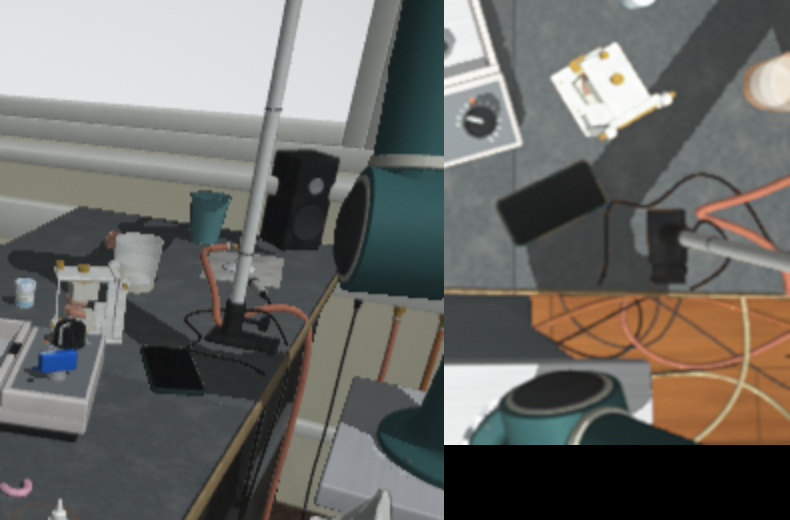

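Run:
```python
from h import *
c=cam('top');s=cam('scene')
def pl(c,a,b):
    o=-c['R'].T@c['t'];A=ray(c,a,0)[0]-o;B=ray(c,b,0)[0]-o
    if B[2]>0:B=-B
    n=np.cross(A,B);n/=np.linalg.norm(n);return n,n@o
n1,d1=pl(c,(456.8,275.3),(512,288));n2,d2=pl(s,(410,152),(436,0))
D=np.cross(n1,n2);D/=D[2]
for z in (0,.2,.4,.6,.8,1.0):
    A=np.array([n1,n2,[0,0,1]]);print(z,np.linalg.solve(A,[d1,d2,z]).round(3))
print(proj(s,[[0,0,0],[0,0,.2],[.193,-.646,.404],[0,0,.4]]).round(0))
```

```text
0 [ 0.32  -0.207  0.   ]
0.2 [ 0.323 -0.2    0.2  ]
0.4 [ 0.325 -0.193  0.4  ]
0.6 [ 0.328 -0.186  0.6  ]
0.8 [ 0.331 -0.179  0.8  ]
1.0 [ 0.333 -0.172  1.   ]
[[528. 228.]
 [558. 147.]
 [498.  23.]
 [595.  46.]]
```

```bash
python3 -m jog '[{"dy":-20},{"dy":-20},{"dy":-20},{"dy":-20},{"dy":-20},{"dy":-20},{"dy":-20},{"dy":-20},{"dy":-20},{"dy":-20},{"dy":-15},{"dy":-10},{"dy":-5},{}]' 0.1 30; python3 -c "
from h import *
st()"
```

```text
t0.50 tcp [ 193.5 -646.7  404.7] hold [ 193.5 -646.6  250. ] 
x [ 0.958  0.287 -0.   ] y [ 0.287 -0.958 -0.   ] z [-0.  0. -1.] F [ 0.1 -0.6  0.5] w 0.999 g 0.0 q [-1.32  0.26  1.6  -0.    1.27 -0.04]invalid input
```

```bash
python3 -m jog '[{"dy":-20},{"dy":-20},{"dy":-20},{"dy":-20},{"dy":-20},{"dy":-20},{"dy":-20},{"dy":-20},{"dy":-20},{"dy":-20},{"dy":-15},{"dy":-10},{"dy":-5},{"dy":0}]' 0.1 30; python3 -c "
from h import *
st()"
```

```text
t0.50 tcp [ 193.5 -646.7  404.7] hold [ 193.5 -646.6  250. ] 
x [ 0.958  0.287 -0.   ] y [ 0.287 -0.958 -0.   ] z [-0.  0. -1.] F [ 0.1 -0.6  0.5] w 0.999 g 0.0 q [-1.32  0.26  1.6  -0.    1.27 -0.04]invalid input
```

```bash
python3 -m jog '[{"dx":0,"dy":-20,"dz":0,"ax":0,"ay":0,"az":0}]'; echo; python3 -m jog '[{"dy":-20}]'; echo;  python3 -m jog '[{"dx":0,"dy":-20,"dz":0,"ax":0,"ay":0,"az":0}]' 0.2 30
```

```text
time: 0.58
tool_pos: [0.1882, -0.6293, 0.4045]
tcp_rot: [3.106, 0.455, 0.0]
wrist_force: [0.4, 0.2, 0.7]
width: 0.998
grip_force: 0.0


time: 0.67
tool_pos: [0.1821, -0.6085, 0.4044]
tcp_rot: [3.108, 0.455, -0.0]
wrist_force: [0.2, 0.4, 0.0]
width: 0.884
grip_force: 0.0invalid input
```

```bash
python3 -m jog '[{"dx":0,"dy":-20,"dz":0}]' 2>&1; python3 -m jog '[{"dx":0,"dy":-20,"dz":0,"ax":0,"ay":0,"az":0},{"dx":0,"dy":-40,"dz":0,"ax":0,"ay":0,"az":0},{"dx":0,"dy":-40,"dz":0,"ax":0,"ay":0,"az":0},{"dx":0,"dy":-40,"dz":0,"ax":0,"ay":0,"az":0},{"dx":0,"dy":-30,"dz":0,"ax":0,"ay":0,"az":0},{"dx":0,"dy":-10,"dz":0,"ax":0,"ay":0,"az":0},{"dx":0,"dy":0,"dz":0,"ax":0,"ay":0,"az":0}]' 2>&1; python3 -c "
from h import *
st()"
```

```text
invalid input
time: 1.25
tool_pos: [0.1299, -0.4339, 0.4049]
tcp_rot: [3.108, 0.455, 0.0]
wrist_force: [-0.1, 0.8, 0.7]
width: 0.204
grip_force: 0.0
t1.25 tcp [ 129.9 -433.9  404.9] hold [ 130.  -434.   250.2] 
x [ 0.958  0.287 -0.   ] y [ 0.287 -0.958  0.001] z [ 0.    -0.001 -1.   ] F [-0.1  0.8  0.7] w 0.204 g 0.0 q [-1.33 -0.17  2.05  0.    1.25 -0.05]
```

```bash
python3 -m jog '[{"dx":0,"dy":-20,"dz":0,"ax":0,"ay":0,"az":0},{"dx":0,"dy":-30,"dz":0,"ax":0,"ay":0,"az":0},{"dx":0,"dy":-30,"dz":0,"ax":0,"ay":0,"az":0},{"dx":0,"dy":-30,"dz":0,"ax":0,"ay":0,"az":0},{"dx":0,"dy":-30,"dz":0,"ax":0,"ay":0,"az":0},{"dx":0,"dy":-20,"dz":0,"ax":0,"ay":0,"az":0},{"dx":0,"dy":-13,"dz":0,"ax":0,"ay":0,"az":0},{"dx":0,"dy":-10,"dz":0,"ax":0,"ay":0,"az":0},{"dx":0,"dy":0,"dz":0,"ax":0,"ay":0,"az":0}]' 0 2>&1; python3 -c "
from h import *
st()
c=cam('scene');crop(c,212,0,300,300,2,'s3.png')"
```

```text
time: 2.0
tool_pos: [0.0779, -0.2605, 0.4055]
tcp_rot: [3.106, 0.455, 0.0]
wrist_force: [-0.7, 0.5, -1.2]
width: -0.0
grip_force: 0.0
t2.00 tcp [  77.9 -260.5  405.5] hold [  78.  -260.8  250.8] 
x [ 0.958  0.287 -0.   ] y [ 0.287 -0.958  0.002] z [ 0.    -0.002 -1.   ] F [-0.7  0.5 -1.2] w -0.0 g 0.0 q [-1.37 -0.6   2.33 -0.    1.4  -0.09]
```

View pics/s3.png

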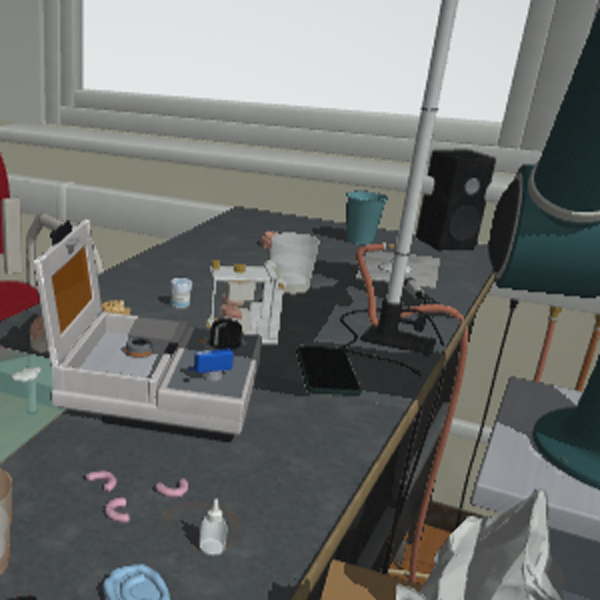

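```bash
python3 -m jog '[{"dx":14,"dy":-0.4,"dz":0,"ax":0,"ay":0,"az":-3},{"dx":28.4,"dy":-1.5,"dz":0,"ax":0,"ay":0,"az":-6},{"dx":28.4,"dy":-1.5,"dz":0,"ax":0,"ay":0,"az":-6},{"dx":28.4,"dy":-1.5,"dz":0,"ax":0,"ay":0,"az":-6}]' 2>&1; python3 -c "
from h import *
st()"
```

```text
time: 2.38
tool_pos: [0.1675, -0.2163, 0.4055]
tcp_rot: [2.97, 1.018, 0.001]
wrist_force: [0.4, -0.7, -0.2]
width: -0.001
grip_force: 0.0
t2.38 tcp [ 167.5 -216.3  405.5] hold [ 167.7 -216.5  250.8] 
x [ 0.79   0.613 -0.   ] y [ 0.613 -0.79   0.002] z [ 0.001 -0.001 -1.   ] F [ 0.4 -0.7 -0.2] w -0.001 g 0.0 q [-1.   -0.59  2.33  0.    1.4  -0.09]
```

```bash
python3 -m jog '[{"dx":28.4,"dy":-1.5,"dz":0,"ax":0,"ay":0,"az":-6},{"dx":28.4,"dy":-1.5,"dz":0,"ax":0,"ay":0,"az":-6},{"dx":28.4,"dy":-1.5,"dz":0,"ax":0,"ay":0,"az":-6},{"dx":28.4,"dy":-1.5,"dz":0,"ax":0,"ay":0,"az":-6},{"dx":28.4,"dy":-1.5,"dz":0,"ax":0,"ay":0,"az":-6},{"dx":28.4,"dy":-1.5,"dz":0,"ax":0,"ay":0,"az":-6},{"dx":28.4,"dy":-1.5,"dz":0,"ax":0,"ay":0,"az":-6},{"dx":28.4,"dy":-1.5,"dz":0,"ax":0,"ay":0,"az":-6},{"dx":28.4,"dy":-1.5,"dz":0,"ax":0,"ay":0,"az":-6},{"dx":28.4,"dy":-1.5,"dz":0,"ax":0,"ay":0,"az":-6},{"dx":14,"dy":-0.4,"dz":0,"ax":0,"ay":0,"az":-3},{"dx":0,"dy":0,"dz":0,"ax":0,"ay":0,"az":0}]' 2>&1; python3 -c "
from h import *
st()"
```

```text
time: 3.38
tool_pos: [0.2678, 0.052, 0.4052]
tcp_rot: [-1.997, -2.425, -0.002]
wrist_force: [0.2, -0.4, -0.3]
width: -0.002
grip_force: 0.0
t3.38 tcp [267.8  52.  405.2] hold [267.9  52.2 250.5] 
x [-0.192  0.981  0.001] y [0.981 0.192 0.001] z [ 0.001  0.001 -1.   ] F [ 0.2 -0.4 -0.3] w -0.002 g 0.0 q [ 0.1  -0.59  2.33  0.    1.4  -0.09]
```

```bash
python3 -m jog '[{"dx":4,"dy":17,"dz":0,"ax":0,"ay":0,"az":0},{"dx":8,"dy":35,"dz":0,"ax":0,"ay":0,"az":0},{"dx":8,"dy":35,"dz":0,"ax":0,"ay":0,"az":0},{"dx":8,"dy":35,"dz":0,"ax":0,"ay":0,"az":0},{"dx":8,"dy":35,"dz":0,"ax":0,"ay":0,"az":0},{"dx":8,"dy":35,"dz":0,"ax":0,"ay":0,"az":0},{"dx":8,"dy":35,"dz":0,"ax":0,"ay":0,"az":0},{"dx":8,"dy":35,"dz":0,"ax":0,"ay":0,"az":0},{"dx":5,"dy":18,"dz":0,"ax":0,"ay":0,"az":0},{"dx":0,"dy":0,"dz":0,"ax":0,"ay":0,"az":0},{"dx":0,"dy":0,"dz":0,"ax":0,"ay":0,"az":0}]' 1 2>&1|head -2; python3 -c "
from h import *
st()
c=cam('wrist');cv2.imwrite('pics/w1raw.png',c['img'][...,::-1]);np.save('w1.npy',np.r_[c['R'].ravel(),c['t']])
crop(c,0,0,512,384,1.56,'w1.png')
for r in rims(c,.009,100):print(*r)"
```

```text
time: 4.3
tool_pos: [0.5318, 0.1648, 0.4035]
t4.30 tcp [531.8 164.8 403.5] hold [531.5 164.7 248.8] 
x [-0.183  0.983 -0.001] y [ 0.983  0.183 -0.002] z [-0.002 -0.001 -1.   ] F [-0.7 -0.3 -0.9] w 1.002 g 0.0 q [ 0.26  0.04  1.86 -0.    1.24  0.07]
```

View pics/w1.png

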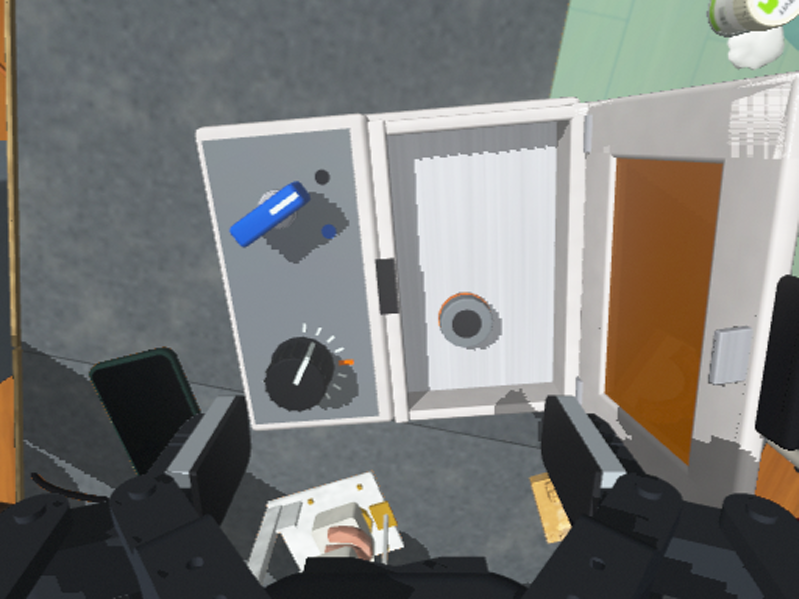

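Run:
```python
from unit import *
import json
v=np.load('w1.npy');f=192/np.tan(np.radians(61.06706868723438)/2)
c=dict(R=v[:9].reshape(3,3),t=v[9:],f=f,cx=253.261,cy=192.555)
k=lambda u,v:(u/1.56,v/1.56)
P=[(*k(387,135),-11,90,66),(*k(410,408),-11,-90,66),(*k(572,115),95,90,66),(*k(581,404),95,-90,66),(*k(197,130),-125,104,60),(*k(254,430),-125,-104,60)]
R,t,a=fit(c,P[:4]);R,t,a=fit(c,P)
U=lambda q,z:(R.T@((ray(c,k(*q),z/1000)[0][:2]*1000)-t)).round(1)
print('dial top',U((306,366),88),'ptr',U((297,384),88),U((312,343),88),'tick',U((347,361),58))
print('sel ends',U((238,238),93),U((300,188),93),'line',U((272,210),93),U((298,194),93),'dots',U((322,177),58),U((329,231),58))
print('puck',U((466,323),54),'tab lid',U((790,360),200), 'latch',U((387,286),66))
json.dump(dict(R=R.tolist(),t=t.tolist()),open('u.json','w'))
# show line segment detection via hsv for blue
im=cv2.imread('pics/w1raw.png');h=cv2.cvtColor(im,cv2.COLOR_BGR2HSV)
m=((abs(h[...,0].astype(int)-110)<12)&(h[...,1]>150)&(h[...,2]>120)).astype(np.uint8)
n,l,s,ce=cv2.connectedComponentsWithStats(m);i=1+s[1:,4].argmax();vv,uu=np.nonzero(l==i)
W=ray(c,np.c_[uu,vv],.090)[:,:2]*1000;r=cv2.minAreaRect(W.astype(np.float32));print('bar',r,'centre unit',R.T@(np.array(r[0])-t))
```

```text
yaw 16.23 t [548.8 157.8]
res [[-1.2, 0.6], [-4.6, 1.9], [-1.6, 0.8], [7.4, -3.3]]
yaw 15.52 t [548.7 158.9]
res [[-2.2, -1.0], [-3.3, 1.0], [-2.9, 0.5], [8.3, -3.0], [1.6, -1.6], [-1.5, 4.1]]
dial top [-75.1 -40.8] ptr [-82.4 -52.6] [-69.3 -26. ] tick [-53.9 -53.2]
sel ends [-100.7   42.4] [-62.3  66.5] line [-79.3  56.1] [-63.8  63.4] dots [-54.8  69. ] [-54.8  36. ]
puck [ 28.2 -34.2] tab lid [130.9  -2.9] latch [-21.6  -0.4]
bar ((454.2098693847656, 188.35816955566406), (46.66830062866211, 12.986349105834961), 45.09048843383789) centre unit [-83.11741084  53.6448279 ]
```

Run:
```python
from unit import *
import json
v=np.load('w1.npy');f=192/np.tan(np.radians(61.06706868723438)/2)
c=dict(R=v[:9].reshape(3,3),t=v[9:],f=f,cx=253.261,cy=192.555)
k=lambda u,v:(u/1.56,v/1.56)
P=[(*k(387,135),-11,90,66),(*k(410,408),-11,-90,66),(*k(572,115),95,90,66),(*k(197,130),-125,104,60),(*k(254,430),-125,-104,60)]
R,t,a=fit(c,P)
json.dump(dict(R=R.tolist(),t=t.tolist()),open('u.json','w'))
im=cv2.imread('pics/w1raw.png');o=cv2.resize(im,None,fx=3,fy=3,interpolation=cv2.INTER_CUBIC)
def dr(x,y,z,col):
    w=R@[x,y]+t;p=proj(c,[[w[0]/1e3,w[1]/1e3,z/1e3]])[0]*3+1;cv2.circle(o,tuple(int(q) for q in p),3,col,-1)
for x,y in[(-11,90),(-11,-90),(95,90),(95,-90)]: dr(x,y,66,(0,0,255));dr(x,y,38,(0,255,0))
for z in(58,88):dr(-80,-53,z,(0,0,255))
dr(-60.5,-53,88,(255,0,0));dr(-80,53,93,(0,0,255))
for g in np.radians(range(0,360,30)):dr(-80+19*np.cos(g),-53+19*np.sin(g),88,(0,255,255))
cv2.imwrite('pics/ov.png',o[180:880,360:1260][:, :][:600,:800])
```

```text
yaw 15.44 t [547.  159.5]
res [[-0.6, -1.6], [-1.5, 0.4], [-1.4, 0.1], [3.2, -2.3], [0.4, 3.4]]
```

View pics/ov.png

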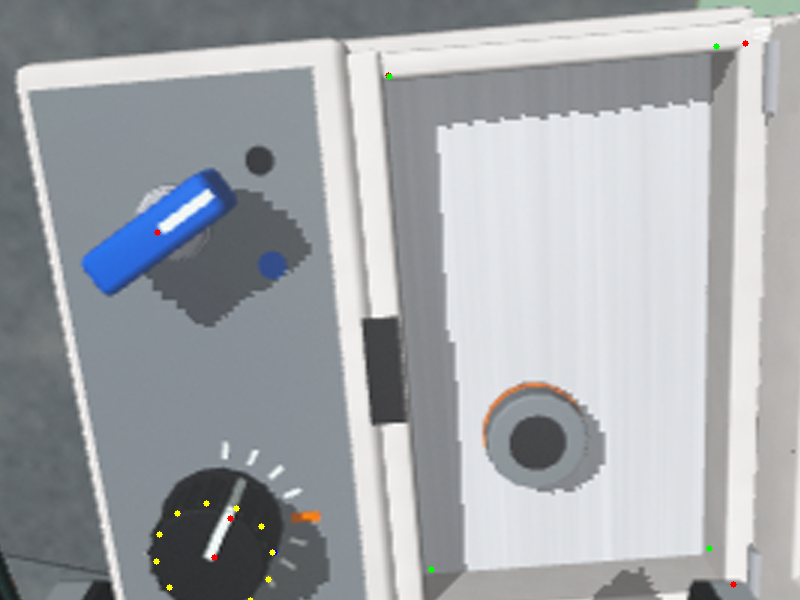

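```bash
cat >> h.py <<'E'
import json,os
if os.path.exists('u.json'):
    _u=json.load(open('u.json'));UR=np.array(_u['R']);Ut=np.array(_u['t'])
    U2W=lambda q:UR@np.array(q)+Ut
    W2U=lambda p:UR.T@(np.array(p)-Ut)
def go(x,y,z):  # hold target mm world -> tool shifts
    s,R=st();h=(s['tool_pos']+R[:,2]*.1547)*1000
    print('shift tool',(R.T@(np.array([x,y,z])-h)).round(1),'yaw x',np.degrees(np.arctan2(R[1,0],R[0,0])).round(1))
E
R7='{"dx":0,"dy":0,"dz":0,"ax":0,"ay":0,"az":-6.8}'
python3 -m jog '[{"dx":0,"dy":0,"dz":0,"ax":0,"ay":0,"az":-3.4},{"dx":0,"dy":0,"dz":0,"ax":0,"ay":0,"az":-6.8},{"dx":0,"dy":0,"dz":0,"ax":0,"ay":0,"az":-6.8},{"dx":0,"dy":0,"dz":0,"ax":0,"ay":0,"az":-6.8},{"dx":0,"dy":0,"dz":0,"ax":0,"ay":0,"az":-6.8},{"dx":0,"dy":0,"dz":0,"ax":0,"ay":0,"az":-6.8},{"dx":0,"dy":0,"dz":0,"ax":0,"ay":0,"az":-6.8},{"dx":0,"dy":0,"dz":0,"ax":0,"ay":0,"az":-6.8},{"dx":0,"dy":0,"dz":0,"ax":0,"ay":0,"az":-6.8},{"dx":0,"dy":0,"dz":0,"ax":0,"ay":0,"az":-6.8},{"dx":0,"dy":0,"dz":0,"ax":0,"ay":0,"az":-6.8},{"dx":0,"dy":0,"dz":0,"ax":0,"ay":0,"az":-6.8},{"dx":0,"dy":0,"dz":0,"ax":0,"ay":0,"az":-6.8},{"dx":0,"dy":0,"dz":0,"ax":0,"ay":0,"az":-6.8},{"dx":0,"dy":0,"dz":0,"ax":0,"ay":0,"az":-3.2},{"dx":0,"dy":0,"dz":0,"ax":0,"ay":0,"az":0}]' 0.65 30 | head -2
python3 - <<'E'
from h import *
c=dict(zip('Rt',np.split(np.load('w1.npy'),[9])));c['R']=c['R'].reshape(3,3);c.update(f=192/np.tan(np.radians(61.06706868723438)/2),cx=253.261,cy=192.555)
p=ray(c,(120+537/3,60+439/3),.054)[0]*1000;print('puck',p,W2U(p[:2]))
go(p[0],p[1],58)
E
```

```text
time: 5.68
tool_pos: [0.529, 0.1645, 0.4048]
puck [585.08975998 134.34151534  54.        ] [ 30.03947009 -34.36134224]
t5.68 tcp [529.  164.5 404.8] hold [529.  164.4 250.1] 
x [-0.963 -0.27   0.   ] y [-0.27   0.963 -0.   ] z [ 0. -0. -1.] F [ 1.   0.5 -0.4] w 0.647 g 0.0 q [ 0.26  0.04  1.86 -0.    1.24 -1.59]
shift tool [-45.9 -44.  192.1] yaw x -164.3
```

```bash
python3 -m jog '[{"dx":-15,"dy":-14,"dz":5,"ax":0,"ay":0,"az":0},{"dx":-16,"dy":-15,"dz":15,"ax":0,"ay":0,"az":0},{"dx":-15,"dy":-15,"dz":25,"ax":0,"ay":0,"az":0},{"dx":0,"dy":0,"dz":35,"ax":0,"ay":0,"az":0},{"dx":0,"dy":0,"dz":35,"ax":0,"ay":0,"az":0},{"dx":0,"dy":0,"dz":35,"ax":0,"ay":0,"az":0},{"dx":0,"dy":0,"dz":20,"ax":0,"ay":0,"az":0},{"dx":0,"dy":0,"dz":12,"ax":0,"ay":0,"az":0},{"dx":0,"dy":0,"dz":8,"ax":0,"ay":0,"az":0},{"dx":0,"dy":0,"dz":0,"ax":0,"ay":0,"az":0},{"dx":0,"dy":0,"dz":0,"ax":0,"ay":0,"az":0}]'; python3 -m jog '[{"dx":0,"dy":0,"dz":0,"ax":0,"ay":0,"az":0},{"dx":0,"dy":0,"dz":0,"ax":0,"ay":0,"az":0},{"dx":0,"dy":0,"dz":0,"ax":0,"ay":0,"az":0},{"dx":0,"dy":0,"dz":0,"ax":0,"ay":0,"az":0},{"dx":0,"dy":0,"dz":0,"ax":0,"ay":0,"az":0},{"dx":0,"dy":0,"dz":0,"ax":0,"ay":0,"az":0}]' 0 40; python3 -c "
from h import *
st()"
```

```text
time: 6.6
tool_pos: [0.5866, 0.1355, 0.2158]
tcp_rot: [-0.427, 3.111, 0.0]
wrist_force: [0.1, 0.1, 0.2]
width: 0.648
grip_force: 0.0
time: 7.1
tool_pos: [0.5873, 0.1358, 0.2172]
tcp_rot: [-0.427, 3.108, 0.0]
wrist_force: [-0.8, -0.5, 7.0]
width: 0.4
grip_force: 39.7
t7.10 tcp [587.3 135.8 217.2] hold [588.  135.9  62.5] 
x [-0.963 -0.27  -0.004] y [-0.27   0.963 -0.001] z [ 0.004  0.001 -1.   ] F [-0.8 -0.5  7. ] w 0.4 g 39.7 q [ 0.19  0.31  1.92 -0.    0.91 -1.66]
```

```bash
python3 -m jog '[{"dx":0,"dy":0,"dz":-15,"ax":0,"ay":0,"az":0},{"dx":0,"dy":0,"dz":-30,"ax":0,"ay":0,"az":0},{"dx":0,"dy":10,"dz":-35,"ax":0,"ay":0,"az":0},{"dx":-3,"dy":35,"dz":0,"ax":0,"ay":0,"az":0},{"dx":-5,"dy":40,"dz":0,"ax":0,"ay":0,"az":0},{"dx":-5,"dy":40,"dz":0,"ax":0,"ay":0,"az":0},{"dx":-5,"dy":40,"dz":0,"ax":0,"ay":0,"az":0},{"dx":-5,"dy":30,"dz":0,"ax":0,"ay":0,"az":0},{"dx":0,"dy":10,"dz":10,"ax":0,"ay":0,"az":0},{"dx":0,"dy":0,"dz":35,"ax":0,"ay":0,"az":0},{"dx":0,"dy":0,"dz":35,"ax":0,"ay":0,"az":0},{"dx":0,"dy":0,"dz":20,"ax":0,"ay":0,"az":0},{"dx":0,"dy":0,"dz":10,"ax":0,"ay":0,"az":0},{"dx":0,"dy":0,"dz":0,"ax":0,"ay":0,"az":0},{"dx":0,"dy":0,"dz":0,"ax":0,"ay":0,"az":0}]'; python3 -c "
from h import *
st()"
```

```text
time: 8.35
tool_pos: [0.5533, 0.339, 0.1851]
tcp_rot: [-0.427, 3.112, 0.0]
wrist_force: [0.4, -0.1, 0.2]
width: 0.397
grip_force: 40.4
t8.35 tcp [553.3 339.  185.1] hold [553.4 339.   30.4] 
x [-0.963 -0.27  -0.   ] y [-0.27   0.963 -0.   ] z [ 0.  0. -1.] F [ 0.4 -0.1  0.2] w 0.397 g 40.4 q [ 0.51  0.42  1.83 -0.    0.89 -1.33]
```

```bash
python3 -m jog '[{"dx":0,"dy":0,"dz":2,"ax":0,"ay":0,"az":0},{"dx":0,"dy":0,"dz":2,"ax":0,"ay":0,"az":0},{"dx":0,"dy":0,"dz":0,"ax":0,"ay":0,"az":0}]'; python3 -m jog '[{"dx":0,"dy":0,"dz":1.5,"ax":0,"ay":0,"az":0},{"dx":0,"dy":0,"dz":0,"ax":0,"ay":0,"az":0}]'
```

```text
time: 8.6
tool_pos: [0.5534, 0.3392, 0.1819]
tcp_rot: [-0.427, 3.11, 0.001]
wrist_force: [0.0, -0.7, -1.7]
width: 0.397
grip_force: 40.3
time: 8.77
tool_pos: [0.5533, 0.3392, 0.1799]
tcp_rot: [-0.428, 3.111, 0.001]
wrist_force: [0.1, 0.9, 0.4]
width: 0.397
grip_force: 40.5
```

```bash
python3 -m jog '[{"dx":0,"dy":0,"dz":1.5,"ax":0,"ay":0,"az":0},{"dx":0,"dy":0,"dz":0,"ax":0,"ay":0,"az":0}]';python3 -m jog '[{"dx":0,"dy":0,"dz":1.5,"ax":0,"ay":0,"az":0},{"dx":0,"dy":0,"dz":0,"ax":0,"ay":0,"az":0}]'
```

```text
time: 8.93
tool_pos: [0.5534, 0.3393, 0.1798]
tcp_rot: [-0.428, 3.111, 0.0]
wrist_force: [-2.5, -2.8, 10.4]
width: 0.397
grip_force: 41.3
time: 9.1
tool_pos: [0.5534, 0.3394, 0.1798]
tcp_rot: [-0.428, 3.111, 0.0]
wrist_force: [-6.8, -4.7, 17.4]
width: 0.394
grip_force: 42.1
```

```bash
python3 -m jog '[{"dx":0,"dy":0,"dz":-2.5,"ax":0,"ay":0,"az":0},{"dx":0,"dy":0,"dz":0,"ax":0,"ay":0,"az":0},{"dx":0,"dy":0,"dz":0,"ax":0,"ay":0,"az":0}]' 0.7; python3 -m jog '[{"dx":0,"dy":0,"dz":-15,"ax":0,"ay":0,"az":0},{"dx":0,"dy":0,"dz":-35,"ax":0,"ay":0,"az":0},{"dx":9,"dy":14,"dz":-35,"ax":0,"ay":0,"az":0},{"dx":9,"dy":14,"dz":-35,"ax":0,"ay":0,"az":0},{"dx":9,"dy":14,"dz":-35,"ax":0,"ay":0,"az":0},{"dx":9,"dy":15,"dz":-15,"ax":0,"ay":0,"az":0},{"dx":0,"dy":0,"dz":0,"ax":0,"ay":0,"az":0},{"dx":0,"dy":0,"dz":0,"ax":0,"ay":0,"az":0}]' 0.7 |head -2; python3 -c "
from h import *
c=cam('wrist')
for r in rims(c,.009,60):print(*r)
crop(c,0,0,512,384,1.56,'w2.png');np.save('w2.npy',np.r_[c['R'].ravel(),c['t']]);cv2.imwrite('pics/w2raw.png',c['img'][...,::-1])
st()"
```

```text
time: 9.35
tool_pos: [0.553, 0.3392, 0.1789]
tcp_rot: [-0.428, 3.112, 0.0]
wrist_force: [-0.0, -0.5, 0.9]
width: 0.696
grip_force: 0.0
time: 10.02
tool_pos: [0.5026, 0.385, 0.3497]
253 [243.5  78.8] [420.7 352.6] [35.8 19.2] 48.4 [422.7 353.6]
86 [309.5 123.9] [444.8 423.7] [ 7.7 22.1] 85.0 [444.4 423.6]
134 [293.9 135.8] [457.2 414.6] [32.7 14. ] 87.2 [459. 413.]
119 [243.1 162.2] [493.9 374.8] [34.1 16.5] 12.1 [496.8 373.3]
76 [254.3 152.9] [485.9 381.3] [ 9.9 22.6] 46.7 [484.9 381.3]
t10.07 tcp [502.6 384.1 347.8] hold [502.5 384.  193.1] 
x [-0.963 -0.271  0.001] y [-0.271  0.963 -0.001] z [-0.    -0.001 -1.   ] F [0.5 0.4 0.2] w 0.701 g 0.0 q [ 0.61  0.23  1.76 -0.    1.16 -1.23]
```

View pics/w2.png

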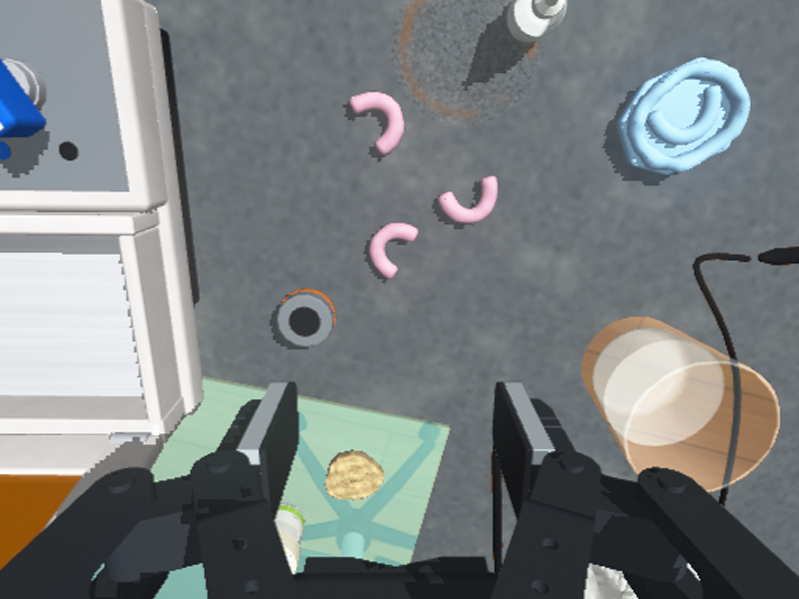

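```bash
cat >> h.py <<'E'
def rims2(c,near=None,z=0.0055,lo=150,roi=None):
    h=cv2.cvtColor(c['img'],cv2.COLOR_RGB2HSV).astype(int)
    m=(((h[...,0]>160)|(h[...,0]<4))&(h[...,1]>35)&(h[...,2]>120)).astype(np.uint8)
    m=cv2.morphologyEx(m,cv2.MORPH_CLOSE,np.ones((3,3),np.uint8))
    n,l,s,ce=cv2.connectedComponentsWithStats(m);out=[]
    for i in range(1,n):
        if s[i,4]<lo: continue
        v,u=np.nonzero(l==i);P=ray(c,np.c_[u,v],z)[:,:2]*1000
        r=cv2.minAreaRect(P.astype(np.float32));ctr=np.array(r[0]);B=cv2.boxPoints(r);e1=B[1]-B[0];e2=B[2]-B[1]
        sh,lg=(e1,e2) if np.hypot(*e1)<np.hypot(*e2) else (e2,e1)
        if not(15<np.hypot(*sh)<35 and 28<np.hypot(*lg)<48): continue
        d=sh/np.hypot(*sh); d=d*np.sign((P.mean(0)-ctr)@d)  # toward apex
        out.append((ctr,np.degrees(np.arctan2(d[1],d[0]))))
        print('rim px',ce[i].round(0),'area',s[i,4],'centre',ctr.round(1),'size',np.hypot(*sh).round(1),np.hypot(*lg).round(1),'apex az',out[-1][1].round(1))
    return out
E
python3 - <<'E'
from h import *
rims2(cam('wrist'))
E
```

```text
rim px [246.  77.] area 577 centre [419.2 353.5] size 23.1 36.6 apex az -42.3
rim px [304. 132.] area 495 centre [451.8 419.1] size 23.3 36.1 apex az 36.7
rim px [250. 159.] area 470 centre [491.3 377.8] size 23.5 36.4 apex az -102.9
```

```bash
python3 -m jog '[{"dx":12.5,"dy":-3,"dz":10,"ax":0,"ay":0,"az":0},{"dx":0,"dy":0,"dz":25,"ax":0,"ay":0,"az":5.6},{"dx":0,"dy":0,"dz":35,"ax":0,"ay":0,"az":6},{"dx":0,"dy":0,"dz":35,"ax":0,"ay":0,"az":6},{"dx":0,"dy":0,"dz":30,"ax":0,"ay":0,"az":6},{"dx":0,"dy":0,"dz":20,"ax":0,"ay":0,"az":5},{"dx":0,"dy":0,"dz":12,"ax":0,"ay":0,"az":0},{"dx":0,"dy":0,"dz":7,"ax":0,"ay":0,"az":0},{"dx":0,"dy":0,"dz":0,"ax":0,"ay":0,"az":0},{"dx":0,"dy":0,"dz":0,"ax":0,"ay":0,"az":0}]' 0.6; python3 -m jog '[{"dx":0,"dy":0,"dz":0,"ax":0,"ay":0,"az":0},{"dx":0,"dy":0,"dz":0,"ax":0,"ay":0,"az":0},{"dx":0,"dy":0,"dz":0,"ax":0,"ay":0,"az":0},{"dx":0,"dy":0,"dz":0,"ax":0,"ay":0,"az":0},{"dx":0,"dy":0,"dz":0,"ax":0,"ay":0,"az":0},{"dx":0,"dy":0,"dz":0,"ax":0,"ay":0,"az":0}]' 0 30; python3 -c "
from h import *
st()"
```

```text
time: 10.95
tool_pos: [0.4921, 0.3778, 0.1744]
tcp_rot: [-0.352, -3.122, 0.0]
wrist_force: [1.1, -0.1, -0.1]
width: 0.607
grip_force: 0.0
time: 11.45
tool_pos: [0.4922, 0.3785, 0.1758]
tcp_rot: [0.353, 3.12, 0.003]
wrist_force: [0.8, 0.5, 3.7]
width: 0.254
grip_force: 29.6
t11.45 tcp [492.2 378.5 175.8] hold [492.5 378.7  21.1] 
x [-0.975  0.224 -0.002] y [0.224 0.975 0.002] z [ 0.002  0.001 -1.   ] F [0.8 0.5 3.7] w 0.254 g 29.6 q [ 0.62  0.39  1.9  -0.    0.85 -0.73]
```

```bash
python3 -m jog '[{"dx":0,"dy":0,"dz":-12,"ax":0,"ay":0,"az":0},{"dx":0,"dy":0,"dz":-30,"ax":0,"ay":0,"az":5.7},{"dx":0,"dy":0,"dz":-35,"ax":0,"ay":0,"az":7},{"dx":0,"dy":0,"dz":-35,"ax":0,"ay":0,"az":7},{"dx":0,"dy":0,"dz":-8,"ax":0,"ay":0,"az":7},{"dx":0,"dy":0,"dz":0,"ax":0,"ay":0,"az":7},{"dx":0,"dy":0,"dz":0,"ax":0,"ay":0,"az":7},{"dx":0,"dy":0,"dz":0,"ax":0,"ay":0,"az":7},{"dx":0,"dy":0,"dz":0,"ax":0,"ay":0,"az":7},{"dx":0,"dy":0,"dz":0,"ax":0,"ay":0,"az":7},{"dx":0,"dy":0,"dz":0,"ax":0,"ay":0,"az":0}]'|tail -2; python3 -c "
from h import *
p=U2W([38,-52])
go(*p,60)"
```

```text
width: 0.252
grip_force: 29.5
t12.37 tcp [491.2 377.7 294.8] hold [491.  377.6 140.1] 
x [-0.262  0.965 -0.   ] y [ 0.965  0.262 -0.001] z [-0.001 -0.001 -1.   ] F [-0.5 -0.2 -0. ] w 0.252 g 29.5 q [ 0.62  0.25  1.83 -0.    1.06  0.35]
shift tool [-277.    35.1   80.2] yaw x 105.2
```

```bash
python3 -m jog '[{"dx":-17,"dy":2,"dz":0,"ax":0,"ay":0,"az":0},{"dx":-35,"dy":5,"dz":0,"ax":0,"ay":0,"az":0},{"dx":-35,"dy":5,"dz":0,"ax":0,"ay":0,"az":0},{"dx":-35,"dy":5,"dz":0,"ax":0,"ay":0,"az":0},{"dx":-35,"dy":5,"dz":0,"ax":0,"ay":0,"az":0},{"dx":-35,"dy":5,"dz":0,"ax":0,"ay":0,"az":0},{"dx":-35,"dy":5,"dz":0,"ax":0,"ay":0,"az":0},{"dx":-35,"dy":3,"dz":0,"ax":0,"ay":0,"az":0},{"dx":-15,"dy":0,"dz":10,"ax":0,"ay":0,"az":0},{"dx":0,"dy":0,"dz":25,"ax":0,"ay":0,"az":0},{"dx":0,"dy":0,"dz":25,"ax":0,"ay":0,"az":0},{"dx":0,"dy":0,"dz":14,"ax":0,"ay":0,"az":0},{"dx":0,"dy":0,"dz":4,"ax":0,"ay":0,"az":0},{"dx":0,"dy":0,"dz":0,"ax":0,"ay":0,"az":0},{"dx":0,"dy":0,"dz":0,"ax":0,"ay":0,"az":0}]'; python3 -m jog '[{"dx":0,"dy":0,"dz":2,"ax":0,"ay":0,"az":0},{"dx":0,"dy":0,"dz":0,"ax":0,"ay":0,"az":0}]'
```

```text
time: 13.62
tool_pos: [0.5989, 0.1208, 0.2171]
tcp_rot: [1.903, 2.5, 0.001]
wrist_force: [-0.2, 1.1, 0.2]
width: 0.25
grip_force: 30.0
time: 13.78
tool_pos: [0.5994, 0.1207, 0.2159]
tcp_rot: [1.902, 2.498, 0.003]
wrist_force: [-0.2, 0.1, -0.3]
width: 0.255
grip_force: 30.0
```

```bash
python3 -m jog '[{"dx":0,"dy":0,"dz":1.5,"ax":0,"ay":0,"az":0},{"dx":0,"dy":0,"dz":0,"ax":0,"ay":0,"az":0}]' | sed -n '2p;4p'; python3 -m jog '[{"dx":0,"dy":0,"dz":1.5,"ax":0,"ay":0,"az":0},{"dx":0,"dy":0,"dz":0,"ax":0,"ay":0,"az":0}]'| sed -n '2p;4p'
```

```text
tool_pos: [0.5989, 0.1204, 0.2137]
wrist_force: [-0.8, -0.2, -0.5]
tool_pos: [0.5991, 0.1204, 0.2131]
wrist_force: [-2.5, -0.3, 6.1]
```

```bash
python3 -m jog '[{"dx":0,"dy":0,"dz":-1,"ax":0,"ay":0,"az":0},{"dx":0,"dy":0,"dz":0,"ax":0,"ay":0,"az":0},{"dx":0,"dy":0,"dz":0,"ax":0,"ay":0,"az":0},{"dx":0,"dy":0,"dz":-20,"ax":0,"ay":0,"az":0},{"dx":0,"dy":0,"dz":-40,"ax":0,"ay":0,"az":0},{"dx":0,"dy":0,"dz":-40,"ax":0,"ay":0,"az":0},{"dx":20,"dy":0,"dz":-35,"ax":0,"ay":0,"az":0},{"dx":40,"dy":0,"dz":0,"ax":0,"ay":0,"az":0},{"dx":40,"dy":-6,"dz":0,"ax":0,"ay":0,"az":0},{"dx":40,"dy":-10,"dz":0,"ax":0,"ay":0,"az":0},{"dx":40,"dy":-10,"dz":0,"ax":0,"ay":0,"az":0},{"dx":40,"dy":-10,"dz":0,"ax":0,"ay":0,"az":0},{"dx":40,"dy":-10,"dz":0,"ax":0,"ay":0,"az":0},{"dx":20,"dy":-10,"dz":0,"ax":0,"ay":0,"az":0},{"dx":0,"dy":0,"dz":0,"ax":0,"ay":0,"az":0},{"dx":0,"dy":0,"dz":0,"ax":0,"ay":0,"az":0}]' 0.5|head -2;  python3 - <<'E'
from h import *
c=cam('wrist');rims2(c);c2=cam('top');rims(c2)
print('top');[print(*r) for r in rims(c2)]
go(451.8,419.1,19)
E
```

```text
time: 15.45
tool_pos: [0.4696, 0.3764, 0.3473]
rim px [254. 129.] area 162 centre [455.9 417.2] size 16.8 34.5 apex az 13.2
rim px [201. 181.] area 230 centre [421.1 352. ] size 18.6 37.0 apex az -42.3
top
t15.55 tcp [470.8 374.9 347.4] hold [470.8 374.8 192.7] 
x [-0.265  0.964 -0.001] y [ 0.964  0.265 -0.   ] z [ 0.    -0.001 -1.   ] F [0.5 0.7 0.4] w 0.498 g 0.0 q [ 0.63  0.17  1.83 -0.    1.15  0.36]
shift tool [ 47.9  -6.6 173.7] yaw x 105.4
```

```bash
sed -i 's/(h\[...,1\]>35)&(h\[...,2\]>120)/(h[...,1]>35)\&(h[...,2]>60)/' h.py
python3 - <<'E'
from h import *
c=cam('wrist');rims2(c)
cv2.imwrite('pics/w3.png',c['img'][100:260,150:330,::-1])
E
```

```text
rim px [252. 127.] area 182 centre [455.2 417.2] size 18.0 34.4 apex az 14.6
rim px [200. 179.] area 245 centre [419.9 352.8] size 21.6 37.0 apex az -42.0
```

Run:
```python
from h import *
c=cam('wrist')
h=cv2.cvtColor(c['img'],cv2.COLOR_RGB2HSV)
u,v=proj(c,[[.4518,.4191,.006]])[0].astype(int);print(u,v)
print('\n'.join(' '.join('%3d,%3d,%3d'%tuple(h[y,x]) for x in range(u-20,u+21,4)) for y in range(v-18,v+19,3)))
```

```text
246 121
110, 17,135 105, 15,134 108, 19,133 103, 17,136 102, 19,135 106, 20,138 105, 18,141 101, 20,140 100, 22,139 105, 19,137 107, 17,137
105, 15,132 157, 17,137 166, 32,250 165, 32,250 165, 37,247 167, 46,204 105, 18,143 104, 20,139 105, 15,136 103, 17,132  98, 16,131
108, 20,130 162, 18,254 161, 17,254 162, 25,253 164, 26,252 163, 23,253 165, 38,247 105, 19,136 105, 15,137  99, 19,137 101, 15,138
110, 18,131 167, 37,247 165, 34,250 165, 46,242 166, 37,248 162, 27,253 163, 27,253 167, 53,230 101, 15,138 105, 19,137 104, 20,143
107, 13,134 162, 21,155 170, 59,186 168, 57,147 169, 59,169 166, 44,242 165, 30,251 165, 33,250 163, 22,103 103, 14,132 107, 17,134
101, 15,133 101, 15,138 120,  8, 94 135,  6, 89 120,  9, 89 115, 11,137 165, 36,248 164, 29,251 168, 53,172 103, 17,134 108, 19,137
101, 15,132 103, 13,141 107, 16,145 103, 13,139 111, 13,138 110, 17,138 165, 46,237 164, 29,252 169, 59,204 107, 17,134 105, 19,134
101, 15,134 100, 16,141 103, 12,148 103, 12,143 103, 13,138 109, 14,141 166, 45,234 163, 27,252 169, 56,205 113, 15,135 103, 18,130
107, 13,139 102,  9,140 100, 10,150  95, 11,143 105,  7,140 100, 11,144 163, 25,253 164, 29,252 169, 57,192 128, 11, 89 108, 19,132
103, 12,143 107, 16,144  94, 12,148 102,  9,146 103, 12,146 164, 20,170 161, 17,254 165, 32,250 168, 55,162 120,  6, 91 107, 17,136
105, 14,143 105, 14,143 103, 12,145 100, 10,146 168, 47,212 161, 16,254 161, 22,254 166, 51,236 159, 18, 97 103, 13,140 107, 17,139
100, 11,141 105, 11,143 108,  9,142 120,  9,143 159, 13,255 160, 18,254 166, 37,247 168, 59,161 120,  6, 90 103, 13,138 105, 15,139
105, 14,143 110, 11,143 100, 11,140 107, 17,137 162, 23,254 165, 32,250 169, 59,209 128, 11, 92 113, 10, 99 100, 12,131  97, 17,134
```

```bash
sed -i 's/^    m=(((h\[...,0\]>160).*/    m=((h[...,0]>154)\&(h[...,0]<177)\&(((h[...,1]>12)\&(h[...,2]>150))|((h[...,1]>30)\&(h[...,2]>60)))).astype(np.uint8)/' h.py
python3 - <<'E'
from h import *
c=cam('wrist');rims2(c)
E
```

```text
rim px [246. 121.] area 602 centre [451.9 418.9] size 23.8 36.9 apex az 36.1
rim px [197. 177.] area 528 centre [419.  353.3] size 24.1 37.3 apex az 138.6
```

```bash
python3 -m jog '[{"dx":24,"dy":-3,"dz":5,"ax":0,"ay":0,"az":0},{"dx":23.7,"dy":-3.4,"dz":20,"ax":0,"ay":0,"az":0},{"dx":0,"dy":0,"dz":30,"ax":0,"ay":0,"az":-5.7},{"dx":0,"dy":0,"dz":35,"ax":0,"ay":0,"az":-6},{"dx":0,"dy":0,"dz":35,"ax":0,"ay":0,"az":-6},{"dx":0,"dy":0,"dz":25,"ax":0,"ay":0,"az":-3},{"dx":0,"dy":0,"dz":15,"ax":0,"ay":0,"az":0},{"dx":0,"dy":0,"dz":8,"ax":0,"ay":0,"az":0},{"dx":0,"dy":0,"dz":0,"ax":0,"ay":0,"az":0},{"dx":0,"dy":0,"dz":0,"ax":0,"ay":0,"az":0}]' 0.55; python3 -m jog '[{"dx":0,"dy":0,"dz":0,"ax":0,"ay":0,"az":0},{"dx":0,"dy":0,"dz":0,"ax":0,"ay":0,"az":0},{"dx":0,"dy":0,"dz":0,"ax":0,"ay":0,"az":0},{"dx":0,"dy":0,"dz":0,"ax":0,"ay":0,"az":0},{"dx":0,"dy":0,"dz":0,"ax":0,"ay":0,"az":0},{"dx":0,"dy":0,"dz":0,"ax":0,"ay":0,"az":0}]' 0 30; python3 -c "
from h import *
st()"
```

```text
time: 16.53
tool_pos: [0.4527, 0.4192, 0.1749]
tcp_rot: [1.427, 2.799, 0.001]
wrist_force: [0.1, 0.5, -0.9]
width: 0.546
grip_force: 0.0
time: 17.03
tool_pos: [0.4523, 0.4198, 0.1759]
tcp_rot: [1.424, 2.799, 0.002]
wrist_force: [1.1, -1.4, 6.3]
width: 0.253
grip_force: 29.5
t17.03 tcp [452.3 419.8 175.9] hold [452.6 419.9  21.2] 
x [-0.589  0.808 -0.   ] y [0.808 0.589 0.002] z [ 0.002  0.001 -1.   ] F [ 1.1 -1.4  6.3] w 0.253 g 29.5 q [ 0.71  0.39  1.91 -0.    0.85  0.08]
```

```bash
python3 -m jog '[{"dx":0,"dy":0,"dz":-12,"ax":0,"ay":0,"az":0},{"dx":0,"dy":0,"dz":-30,"ax":0,"ay":0,"az":6},{"dx":0,"dy":0,"dz":-38,"ax":0,"ay":0,"az":7},{"dx":0,"dy":0,"dz":-35,"ax":0,"ay":0,"az":7},{"dx":-17,"dy":4,"dz":-5,"ax":0,"ay":0,"az":0.7},{"dx":-35,"dy":8,"dz":0,"ax":0,"ay":0,"az":0},{"dx":-35,"dy":8,"dz":0,"ax":0,"ay":0,"az":0},{"dx":-35,"dy":8,"dz":0,"ax":0,"ay":0,"az":0},{"dx":-35,"dy":8,"dz":0,"ax":0,"ay":0,"az":0},{"dx":-35,"dy":8,"dz":0,"ax":0,"ay":0,"az":0},{"dx":-35,"dy":8,"dz":0,"ax":0,"ay":0,"az":0},{"dx":-33,"dy":6,"dz":0,"ax":0,"ay":0,"az":0},{"dx":-16,"dy":2.5,"dz":10,"ax":0,"ay":0,"az":0},{"dx":0,"dy":0,"dz":25,"ax":0,"ay":0,"az":0},{"dx":0,"dy":0,"dz":25,"ax":0,"ay":0,"az":0},{"dx":0,"dy":0,"dz":14,"ax":0,"ay":0,"az":0},{"dx":0,"dy":0,"dz":5,"ax":0,"ay":0,"az":0},{"dx":0,"dy":0,"dz":0,"ax":0,"ay":0,"az":0},{"dx":0,"dy":0,"dz":0,"ax":0,"ay":0,"az":0}]';  python3 -c "
from h import *
s,R=st();print(W2U((s['tool_pos']*1000)[:2]))"
```

```text
time: 18.62
tool_pos: [0.5836, 0.1702, 0.2163]
tcp_rot: [1.904, 2.499, 0.001]
wrist_force: [0.7, -0.0, -0.1]
width: 0.254
grip_force: 29.6
t18.62 tcp [583.6 170.2 216.3] hold [583.7 170.2  61.6] 
x [-0.265  0.964  0.   ] y [0.964 0.265 0.001] z [ 0.001  0.    -1.   ] F [ 0.7 -0.  -0.1] w 0.254 g 29.6 q [ 0.24  0.32  1.91  0.    0.91 -0.03]
[38.11757303  0.56789483]
```

```bash
python3 -m jog '[{"dx":0,"dy":0,"dz":1.8,"ax":0,"ay":0,"az":0},{"dx":0,"dy":0,"dz":1,"ax":0,"ay":0,"az":0},{"dx":0,"dy":0,"dz":0,"ax":0,"ay":0,"az":0}]' | sed -n '2p;4p';  python3 -m jog '[{"dx":0,"dy":0,"dz":0.3,"ax":0,"ay":0,"az":0},{"dx":0,"dy":0,"dz":0,"ax":0,"ay":0,"az":0}]' | sed -n '2p;4p'
```

```text
tool_pos: [0.5836, 0.17, 0.2135]
wrist_force: [-0.5, 0.3, 0.4]
tool_pos: [0.5836, 0.1699, 0.2134]
wrist_force: [-0.3, 1.0, 2.6]
```

```bash
python3 -m jog '[{"dx":0,"dy":0,"dz":0,"ax":0,"ay":0,"az":0},{"dx":0,"dy":0,"dz":0,"ax":0,"ay":0,"az":0},{"dx":0,"dy":0,"dz":-20,"ax":0,"ay":0,"az":0},{"dx":0,"dy":0,"dz":-40,"ax":0,"ay":0,"az":0},{"dx":0,"dy":0,"dz":-40,"ax":0,"ay":0,"az":0},{"dx":22,"dy":-10,"dz":-30,"ax":0,"ay":0,"az":0},{"dx":34,"dy":-17,"dz":0,"ax":0,"ay":0,"az":0},{"dx":34,"dy":-17,"dz":0,"ax":0,"ay":0,"az":0},{"dx":34,"dy":-17,"dz":0,"ax":0,"ay":0,"az":0},{"dx":34,"dy":-17,"dz":0,"ax":0,"ay":0,"az":0},{"dx":34,"dy":-18,"dz":0,"ax":0,"ay":0,"az":0},{"dx":0,"dy":0,"dz":0,"ax":0,"ay":0,"az":0},{"dx":0,"dy":0,"dz":0,"ax":0,"ay":0,"az":0}]' 0.5|head -2;  python3 - <<'E'
from h import *
c=cam('wrist');r=rims2(c)
r=min(r,key=lambda q:np.hypot(*(q[0]-[419,353])))
go(*r[0],19)
E
```

```text
time: 20.12
tool_pos: [0.4385, 0.3306, 0.3424]
rim px [241. 144.] area 594 centre [419.3 353.4] size 24.0 36.9 apex az 138.3
t20.17 tcp [439.5 329.8 342.5] hold [439.5 329.7 187.8] 
x [-0.267  0.964 -0.001] y [0.964 0.267 0.   ] z [ 0. -0. -1.] F [ 0.8 -0.5  0.4] w 0.503 g 0.0 q [ 0.6   0.08  1.94 -0.    1.12  0.33]
shift tool [ 28.3 -13.2 168.8] yaw x 105.5
```

```bash
python3 -m jog '[{"dx":14,"dy":-6.5,"dz":5,"ax":0,"ay":0,"az":0},{"dx":14.3,"dy":-6.7,"dz":10,"ax":0,"ay":0,"az":0},{"dx":0,"dy":0,"dz":15,"ax":0,"ay":0,"az":6},{"dx":0,"dy":0,"dz":20,"ax":0,"ay":0,"az":7},{"dx":0,"dy":0,"dz":20,"ax":0,"ay":0,"az":7},{"dx":0,"dy":0,"dz":20,"ax":0,"ay":0,"az":7},{"dx":0,"dy":0,"dz":20,"ax":0,"ay":0,"az":7},{"dx":0,"dy":0,"dz":20,"ax":0,"ay":0,"az":7},{"dx":0,"dy":0,"dz":15,"ax":0,"ay":0,"az":7},{"dx":0,"dy":0,"dz":10,"ax":0,"ay":0,"az":6},{"dx":0,"dy":0,"dz":9,"ax":0,"ay":0,"az":3.2},{"dx":0,"dy":0,"dz":4.5,"ax":0,"ay":0,"az":0},{"dx":0,"dy":0,"dz":0,"ax":0,"ay":0,"az":0},{"dx":0,"dy":0,"dz":0,"ax":0,"ay":0,"az":0}]' 0.55; python3 -m jog '[{"dx":0,"dy":0,"dz":0,"ax":0,"ay":0,"az":0},{"dx":0,"dy":0,"dz":0,"ax":0,"ay":0,"az":0},{"dx":0,"dy":0,"dz":0,"ax":0,"ay":0,"az":0},{"dx":0,"dy":0,"dz":0,"ax":0,"ay":0,"az":0},{"dx":0,"dy":0,"dz":0,"ax":0,"ay":0,"az":0},{"dx":0,"dy":0,"dz":0,"ax":0,"ay":0,"az":0}]' 0 30; python3 -c "
from h import *
st()"
```

```text
time: 21.33
tool_pos: [0.4205, 0.3525, 0.174]
tcp_rot: [2.868, 1.282, -0.0]
wrist_force: [-1.0, 0.0, 0.3]
width: 0.551
grip_force: 0.0
time: 21.83
tool_pos: [0.4203, 0.3534, 0.1751]
tcp_rot: [2.868, 1.283, 0.003]
wrist_force: [1.2, -1.8, 5.4]
width: 0.255
grip_force: 29.7
t21.83 tcp [420.3 353.4 175.1] hold [420.6 353.5  20.4] 
x [0.667 0.745 0.002] y [ 0.745 -0.667  0.001] z [ 0.002  0.001 -1.   ] F [ 1.2 -1.8  5.4] w 0.255 g 29.7 q [ 0.65  0.28  2.06 -0.    0.8   1.38]
```

```bash
python3 -m jog '[{"dx":0,"dy":0,"dz":-12,"ax":0,"ay":0,"az":0},{"dx":0,"dy":0,"dz":-30,"ax":0,"ay":0,"az":-6},{"dx":0,"dy":0,"dz":-38,"ax":0,"ay":0,"az":-7},{"dx":0,"dy":0,"dz":-35,"ax":0,"ay":0,"az":-7},{"dx":0,"dy":0,"dz":-5,"ax":0,"ay":0,"az":-7},{"dx":0,"dy":0,"dz":0,"ax":0,"ay":0,"az":-7},{"dx":0,"dy":0,"dz":0,"ax":0,"ay":0,"az":-7},{"dx":0,"dy":0,"dz":0,"ax":0,"ay":0,"az":-7},{"dx":0,"dy":0,"dz":0,"ax":0,"ay":0,"az":-6},{"dx":0,"dy":0,"dz":0,"ax":0,"ay":0,"az":-3.2},{"dx":-13,"dy":8.5,"dz":0,"ax":0,"ay":0,"az":0},{"dx":-30,"dy":20,"dz":0,"ax":0,"ay":0,"az":0},{"dx":-31,"dy":20,"dz":0,"ax":0,"ay":0,"az":0},{"dx":-31,"dy":20,"dz":0,"ax":0,"ay":0,"az":0},{"dx":-31,"dy":20,"dz":0,"ax":0,"ay":0,"az":0},{"dx":-20,"dy":12,"dz":0,"ax":0,"ay":0,"az":0},{"dx":-12,"dy":8,"dz":0,"ax":0,"ay":0,"az":0},{"dx":0,"dy":0,"dz":0,"ax":0,"ay":0,"az":0}]'|tail -2;  python3 -c "
from h import *
go(*U2W([38,53]),60)"
```

```text
width: 0.249
grip_force: 29.5
t23.33 tcp [570.4 218.3 294.4] hold [570.5 218.3 139.7] 
x [-0.262  0.965 -0.   ] y [0.965 0.262 0.001] z [ 0.001  0.    -1.   ] F [ 0.4  0.2 -0.4] w 0.249 g 29.5 q [ 0.32  0.23  1.85 -0.    1.05  0.06]
shift tool [ 2.6 -0.4 79.7] yaw x 105.2
```

```bash
python3 -m jog '[{"dx":2,"dy":0,"dz":10,"ax":0,"ay":0,"az":0},{"dx":0,"dy":0,"dz":25,"ax":0,"ay":0,"az":0},{"dx":0,"dy":0,"dz":25,"ax":0,"ay":0,"az":0},{"dx":0,"dy":0,"dz":14,"ax":0,"ay":0,"az":0},{"dx":0,"dy":0,"dz":5,"ax":0,"ay":0,"az":0},{"dx":0,"dy":0,"dz":2,"ax":0,"ay":0,"az":0},{"dx":0,"dy":0,"dz":0,"ax":0,"ay":0,"az":0},{"dx":0,"dy":0,"dz":0,"ax":0,"ay":0,"az":0}]'| sed -n '2p;4p'; python3 -m jog '[{"dx":0,"dy":0,"dz":0.7,"ax":0,"ay":0,"az":0},{"dx":0,"dy":0,"dz":0,"ax":0,"ay":0,"az":0}]' | sed -n '2p;4p'
```

```text
tool_pos: [0.5677, 0.2228, 0.2133]
wrist_force: [0.0, 0.5, 0.1]
tool_pos: [0.5682, 0.2223, 0.2126]
wrist_force: [0.8, 0.2, 0.0]
```

```bash
python3 -m jog '[{"dx":0,"dy":0,"dz":0.8,"ax":0,"ay":0,"az":0},{"dx":0,"dy":0,"dz":0,"ax":0,"ay":0,"az":0}]'| sed -n '2p;4p';  python3 -m jog '[{"dx":0,"dy":0,"dz":0,"ax":0,"ay":0,"az":0},{"dx":0,"dy":0,"dz":0,"ax":0,"ay":0,"az":0},{"dx":0,"dy":0,"dz":0,"ax":0,"ay":0,"az":0},{"dx":0,"dy":0,"dz":-20,"ax":0,"ay":0,"az":0},{"dx":0,"dy":0,"dz":-40,"ax":0,"ay":0,"az":0},{"dx":0,"dy":0,"dz":-40,"ax":0,"ay":0,"az":0},{"dx":0,"dy":-20,"dz":-40,"ax":0,"ay":0,"az":0},{"dx":0,"dy":-30,"dz":-40,"ax":0,"ay":0,"az":0},{"dx":0,"dy":0,"dz":0,"ax":0,"ay":0,"az":0},{"dx":0,"dy":0,"dz":0,"ax":0,"ay":0,"az":0}]' 0.5|head -2;  python3 - <<'E'
from h import *
c=cam('wrist');r=rims2(c,z=.0435)
for q in r: print(W2U(q[0]))
crop(c,0,0,512,384,1.56,'w4.png');cv2.imwrite('pics/w4raw.png',c['img'][...,::-1]);np.save('w4.npy',np.r_[c['R'].ravel(),c['t']])
st()
E
```

```text
tool_pos: [0.5683, 0.2222, 0.2125]
wrist_force: [-2.6, 0.2, 5.1]
time: 25.17
tool_pos: [0.5263, 0.2103, 0.3857]
rim px [295. 170.] area 505 centre [567.7 221.7] size 23.3 36.6 apex az -164.0
rim px [294. 222.] area 449 centre [583.7 169.6] size 22.7 36.0 apex az -165.3
rim px [291. 265.] area 290 centre [594.5 120.8] size 15.8 35.7 apex az 15.8
[36.53767805 54.44487463]
[3.80542372e+01 2.26718097e-02]
[ 35.55360707 -49.91383277]
t25.22 tcp [526.2 210.2 383.2] hold [526.5 210.3 228.5] 
x [-0.265  0.964  0.   ] y [0.964 0.265 0.003] z [ 0.002  0.001 -1.   ] F [ 0.2  0.2 -0.7] w 0.501 g 0.0 q [ 0.34  0.07  1.86 -0.    1.2   0.07]
```

View pics/w4.png

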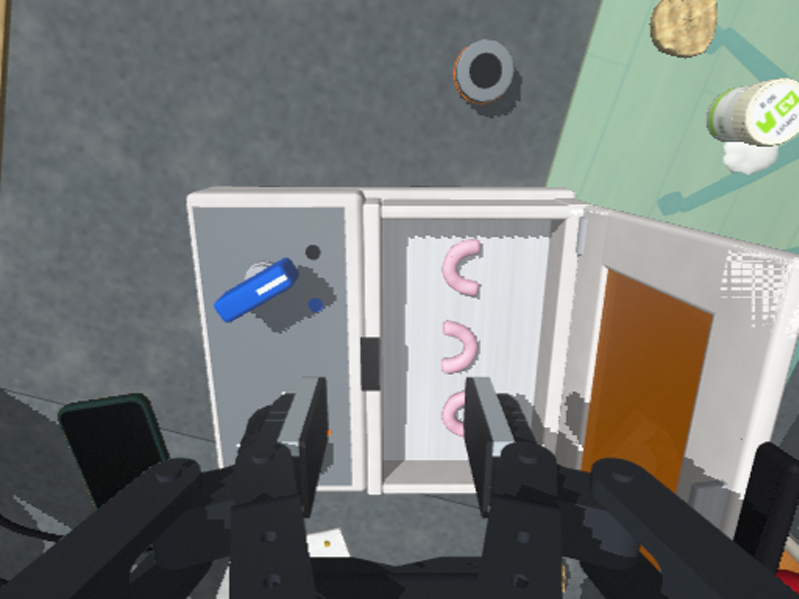

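```bash
python3 -m jog '[{"dx":0,"dy":0,"dz":-17,"ax":0,"ay":0,"az":0},{"dx":-4,"dy":12,"dz":-17,"ax":0,"ay":0,"az":0},{"dx":-10,"dy":33,"dz":0,"ax":0,"ay":0,"az":0},{"dx":-10,"dy":33,"dz":0,"ax":0,"ay":0,"az":0},{"dx":-10,"dy":33,"dz":0,"ax":0,"ay":0,"az":0},{"dx":-10,"dy":33,"dz":0,"ax":0,"ay":0,"az":0},{"dx":-10,"dy":33,"dz":0,"ax":0,"ay":0,"az":0},{"dx":0,"dy":0,"dz":0,"ax":0,"ay":0,"az":0},{"dx":0,"dy":0,"dz":0,"ax":0,"ay":0,"az":0}]' 0 30;  python3 - <<'E'
from h import *
s,R=st();print(W2U(s['tool_pos'][:2]*1000))
c=cam('wrist');crop(c,0,0,512,384,1.2,'w5.png')
E
```

```text
time: 25.97
tool_pos: [0.7128, 0.2045, 0.4107]
tcp_rot: [-1.904, -2.494, 0.008]
wrist_force: [0.4, -0.0, -0.2]
width: 0.003
grip_force: 0.0
t25.97 tcp [712.8 204.5 410.7] hold [711.8 204.3 256. ] 
x [-0.264  0.965  0.   ] y [ 0.965  0.264 -0.007] z [-0.007 -0.002 -1.   ] F [ 0.4 -0.  -0.2] w 0.003 g 0.0 q [ 0.25  0.39  1.43 -0.    1.33 -0.02]
[171.87992767  -0.71265181]
```

View pics/w5.png

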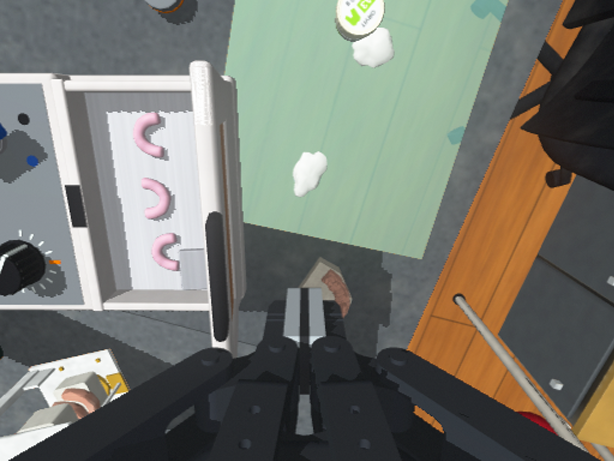

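```bash
python3 -m jog '[{"dx":0,"dy":0,"dz":20,"ax":0,"ay":0,"az":0},{"dx":0,"dy":0,"dz":20,"ax":0,"ay":0,"az":0},{"dx":0,"dy":0,"dz":18,"ax":0,"ay":0,"az":0},{"dx":0,"dy":-15,"dz":0,"ax":0,"ay":0,"az":0},{"dx":0,"dy":-15,"dz":0,"ax":0,"ay":0,"az":0},{"dx":0,"dy":-11,"dz":0,"ax":0,"ay":0,"az":0},{"dx":0,"dy":-11,"dz":0,"ax":0,"ay":0,"az":0},{"dx":0,"dy":-11,"dz":0,"ax":0,"ay":0,"az":0},{"dx":0,"dy":-11,"dz":2,"ax":0,"ay":0,"az":0},{"dx":0,"dy":-10.5,"dz":2.6,"ax":0,"ay":0,"az":0}]';  python3 -c "
from h import *
s,R=st();print(W2U(s['tool_pos'][:2]*1000))"
```

```text
time: 26.85
tool_pos: [0.6283, 0.183, 0.354]
tcp_rot: [1.903, 2.498, 0.002]
wrist_force: [1.8, 0.6, 0.5]
width: 0.0
grip_force: 1.0
t26.85 tcp [628.3 183.  354. ] hold [628.5 183.1 199.3] 
x [-0.265  0.964  0.   ] y [0.964 0.265 0.002] z [ 0.002  0.001 -1.   ] F [1.8 0.6 0.5] w 0.0 g 1.0 q [ 0.25  0.26  1.71  0.    1.18 -0.02]
[84.6060125   1.00392958]
```

```bash
python3 -m jog '[{"dx":0,"dy":-10,"dz":4,"ax":0,"ay":0,"az":0},{"dx":0,"dy":-10,"dz":4.7,"ax":0,"ay":0,"az":0},{"dx":0,"dy":-9,"dz":6,"ax":0,"ay":0,"az":0},{"dx":0,"dy":-9,"dz":6.5,"ax":0,"ay":0,"az":0},{"dx":0,"dy":-8,"dz":8,"ax":0,"ay":0,"az":0},{"dx":0,"dy":-7,"dz":8,"ax":0,"ay":0,"az":0},{"dx":0,"dy":-6,"dz":9,"ax":0,"ay":0,"az":0},{"dx":0,"dy":-6,"dz":9.5,"ax":0,"ay":0,"az":0},{"dx":0,"dy":-4,"dz":10,"ax":0,"ay":0,"az":0},{"dx":0,"dy":-4,"dz":10.5,"ax":0,"ay":0,"az":0},{"dx":0,"dy":0,"dz":0,"ax":0,"ay":0,"az":0}]';  python3 -c "
from h import *
s,R=st();print(W2U(s['tool_pos'][:2]*1000))"
```

```text
time: 27.77
tool_pos: [0.5574, 0.1628, 0.2737]
tcp_rot: [-1.902, -2.496, 0.007]
wrist_force: [0.1, -0.1, -1.2]
width: -0.002
grip_force: 0.0
t27.77 tcp [557.4 162.8 273.7] hold [556.5 162.6 119. ] 
x [-0.265  0.964  0.   ] y [ 0.964  0.265 -0.006] z [-0.006 -0.001 -1.   ] F [ 0.1 -0.1 -1.2] w -0.002 g 0.0 q [ 0.24  0.2   1.93 -0.    1.01 -0.03]
[10.94499576  0.48366165]
```

```bash
python3 -m jog '[{"dx":0,"dy":-8,"dz":-4,"ax":0,"ay":0,"az":0},{"dx":0,"dy":-10,"dz":0,"ax":0,"ay":0,"az":0},{"dx":0,"dy":0,"dz":6,"ax":0,"ay":0,"az":0},{"dx":0,"dy":0,"dz":6,"ax":0,"ay":0,"az":0},{"dx":0,"dy":0,"dz":3,"ax":0,"ay":0,"az":0},{"dx":0,"dy":0,"dz":0,"ax":0,"ay":0,"az":0}]'|sed -n '2p;4p';python3 -m jog '[{"dx":0,"dy":0,"dz":2,"ax":0,"ay":0,"az":0},{"dx":0,"dy":0,"dz":0,"ax":0,"ay":0,"az":0}]'|sed -n '2p;4p';  python3 -c "
from h import *
c=cam('scene');crop(c,200,100,200,150,3,'s4.png')
s,R=st();print(W2U(s['tool_pos'][:2]*1000))"
```

```text
tool_pos: [0.5418, 0.1585, 0.2655]
wrist_force: [-0.4, -0.0, -0.5]
tool_pos: [0.5422, 0.1586, 0.2641]
wrist_force: [0.4, 0.2, -0.0]
t28.48 tcp [542.2 158.6 264.3] hold [542.2 158.6 109.6] 
x [-0.265  0.964  0.   ] y [0.964 0.265 0.   ] z [ 0.  0. -1.] F [ 1.3  0.3 -0.2] w -0.002 g 0.0 q [ 0.24  0.19  1.97  0.    0.98 -0.03]
[-4.80075572  0.47519368]
```

View pics/s4.png

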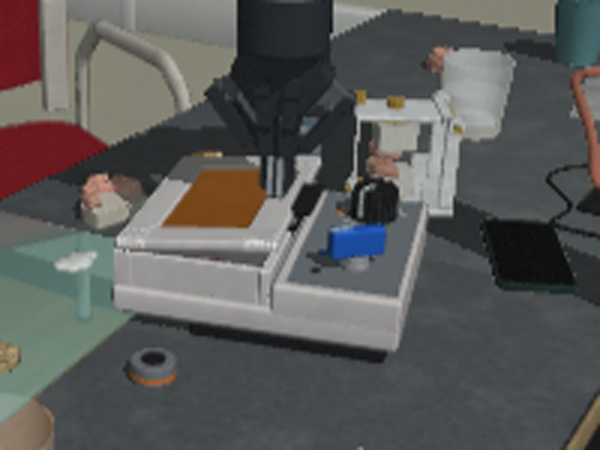

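```bash
for i in 1; do python3 -m jog '[{"dx":0,"dy":-3,"dz":3,"ax":0,"ay":0,"az":0},{"dx":0,"dy":-3,"dz":0,"ax":0,"ay":0,"az":0}]'|sed -n '2p;4p'; done; python3 -m jog '[{"dx":0,"dy":0,"dz":2,"ax":0,"ay":0,"az":0},{"dx":0,"dy":0,"dz":2,"ax":0,"ay":0,"az":0},{"dx":0,"dy":0,"dz":0,"ax":0,"ay":0,"az":0}]'|sed -n '2p;4p'; python3 -m jog '[{"dx":0,"dy":0,"dz":2,"ax":0,"ay":0,"az":0},{"dx":0,"dy":0,"dz":0,"ax":0,"ay":0,"az":0}]'|sed -n '2p;4p'; python3 -m jog '[{"dx":0,"dy":0,"dz":2,"ax":0,"ay":0,"az":0},{"dx":0,"dy":0,"dz":0,"ax":0,"ay":0,"az":0}]'|sed -n '2p;4p'; python3 -m jog '[{"dx":0,"dy":0,"dz":2,"ax":0,"ay":0,"az":0},{"dx":0,"dy":0,"dz":0,"ax":0,"ay":0,"az":0}]'|sed -n '2p;4p'
```

```text
tool_pos: [0.5365, 0.1571, 0.2613]
wrist_force: [1.6, 0.3, 0.7]
tool_pos: [0.5363, 0.157, 0.2597]
wrist_force: [-5.2, -2.0, 14.9]
tool_pos: [0.536, 0.157, 0.2567]
wrist_force: [0.3, -0.8, 0.2]
tool_pos: [0.5358, 0.1569, 0.253]
wrist_force: [-0.2, 0.6, 0.2]
tool_pos: [0.5359, 0.1569, 0.2504]
wrist_force: [0.3, -0.1, 0.2]
```

```bash
python3 -m jog '[{"dx":0,"dy":0,"dz":2,"ax":0,"ay":0,"az":0},{"dx":0,"dy":0,"dz":0,"ax":0,"ay":0,"az":0}]'|sed -n '2p;4p'; python3 -m jog '[{"dx":0,"dy":0,"dz":1.5,"ax":0,"ay":0,"az":0},{"dx":0,"dy":0,"dz":0,"ax":0,"ay":0,"az":0}]'|sed -n '2p;4p'
```

```text
tool_pos: [0.5361, 0.157, 0.2502]
wrist_force: [-3.6, -1.7, 9.1]
tool_pos: [0.5362, 0.157, 0.2501]
wrist_force: [-8.1, -3.2, 18.0]
```

```bash
python3 -m jog '[{"dx":0,"dy":0,"dz":-20,"ax":0,"ay":0,"az":0},{"dx":0,"dy":0,"dz":-40,"ax":0,"ay":0,"az":0},{"dx":17,"dy":-23,"dz":-20,"ax":0,"ay":0,"az":0},{"dx":17,"dy":-23,"dz":0,"ax":0,"ay":0,"az":0},{"dx":18,"dy":-23,"dz":0,"ax":0,"ay":0,"az":0},{"dx":0,"dy":0,"dz":0,"ax":0,"ay":0,"az":6},{"dx":0,"dy":0,"dz":0,"ax":0,"ay":0,"az":7},{"dx":0,"dy":0,"dz":0,"ax":0,"ay":0,"az":7},{"dx":0,"dy":0,"dz":0,"ax":0,"ay":0,"az":7},{"dx":0,"dy":0,"dz":0,"ax":0,"ay":0,"az":7},{"dx":0,"dy":0,"dz":0,"ax":0,"ay":0,"az":7},{"dx":0,"dy":0,"dz":0,"ax":0,"ay":0,"az":7},{"dx":0,"dy":0,"dz":0,"ax":0,"ay":0,"az":7},{"dx":0,"dy":0,"dz":0,"ax":0,"ay":0,"az":5},{"dx":0,"dy":0,"dz":0,"ax":0,"ay":0,"az":0},{"dx":0,"dy":0,"dz":0,"ax":0,"ay":0,"az":0}]' 0.5 30|head -2;  python3 - <<'E'
from h import *
c=cam('wrist');cv2.imwrite('pics/w6raw.png',c['img'][...,::-1])
h=cv2.cvtColor(c['img'],cv2.COLOR_RGB2HSV).astype(int)
m=((abs(h[...,0]-110)<12)&(h[...,1]>150)&(h[...,2]>60)).astype(np.uint8)
n,l,s,ce=cv2.connectedComponentsWithStats(m)
for i in range(1,n):
    if s[i,4]<300: continue
    v,u=np.nonzero(l==i);print(s[i])
    for z in(.084,.093):
        W=ray(c,np.c_[u,v],z)[:,:2]*1000;r=cv2.minAreaRect(W.astype(np.float32));print(z,np.round(r[0],1),np.round(r[1],1),r[2],W2U(r[0]).round(1))
go(*U2W([-80,53]),84)
E
```

```text
time: 31.07
tool_pos: [0.4559, 0.1888, 0.3275]
[ 243  175   20   68 1091]
0.084 [453.4 187.1] [50.1 13.6] 44.921749114990234 [-82.9  51.6]
0.093 [455.8 189.6] [48. 13.] 44.921749114990234 [-79.8  53.3]
t31.12 tcp [455.9 188.8 327.6] hold [455.8 188.8 172.9] 
x [ 0.701  0.713 -0.   ] y [ 0.713 -0.701 -0.   ] z [-0. -0. -1.] F [-1.1  1.  -0.3] w 0.498 g 0.0 q [ 0.34 -0.02  2.07 -0.    1.09  1.12]
shift tool [ 0.3 -0.3 88.9] yaw x 45.5
```

```bash
python3 -m jog '[{"dx":0,"dy":0,"dz":20,"ax":0,"ay":0,"az":0},{"dx":0,"dy":0,"dz":30,"ax":0,"ay":0,"az":0},{"dx":0,"dy":0,"dz":20,"ax":0,"ay":0,"az":0},{"dx":0,"dy":0,"dz":12,"ax":0,"ay":0,"az":0},{"dx":0,"dy":0,"dz":6,"ax":0,"ay":0,"az":0},{"dx":0,"dy":0,"dz":0,"ax":0,"ay":0,"az":0}]'|sed -n '2p;4p'; python3 -m jog '[{"dx":0,"dy":0,"dz":0,"ax":0,"ay":0,"az":0},{"dx":0,"dy":0,"dz":0,"ax":0,"ay":0,"az":0},{"dx":0,"dy":0,"dz":0,"ax":0,"ay":0,"az":0},{"dx":0,"dy":0,"dz":0,"ax":0,"ay":0,"az":0},{"dx":0,"dy":0,"dz":0,"ax":0,"ay":0,"az":0},{"dx":0,"dy":0,"dz":0,"ax":0,"ay":0,"az":0}]' 0 60;python3 -m jog '[{"dx":0,"dy":0,"dz":-4,"ax":0,"ay":0,"az":0},{"dx":0,"dy":0,"dz":-4,"ax":0,"ay":0,"az":0},{"dx":0,"dy":0,"dz":-4,"ax":0,"ay":0,"az":0},{"dx":0,"dy":0,"dz":-1,"ax":0,"ay":0,"az":0},{"dx":0,"dy":0,"dz":0,"ax":0,"ay":0,"az":0},{"dx":0,"dy":0,"dz":0,"ax":0,"ay":0,"az":0}]'
```

```text
tool_pos: [0.4554, 0.1887, 0.2386]
wrist_force: [0.3, -0.2, 0.2]
time: 32.12
tool_pos: [0.4563, 0.1896, 0.2415]
tcp_rot: [-2.898, -1.211, -0.004]
wrist_force: [-3.5, 4.0, 6.5]
width: 0.151
grip_force: 60.4
time: 32.62
tool_pos: [0.4562, 0.1895, 0.2528]
tcp_rot: [-2.898, -1.211, -0.004]
wrist_force: [2.1, 5.4, -7.0]
width: 0.152
grip_force: 58.4
```

```bash
python3 -m jog '[{"dx":0,"dy":0,"dz":0,"ax":0,"ay":0,"az":3},{"dx":0,"dy":0,"dz":0,"ax":0,"ay":0,"az":5},{"dx":0,"dy":0,"dz":0,"ax":0,"ay":0,"az":5},{"dx":0,"dy":0,"dz":0,"ax":0,"ay":0,"az":5},{"dx":0,"dy":0,"dz":0,"ax":0,"ay":0,"az":5},{"dx":0,"dy":0,"dz":0,"ax":0,"ay":0,"az":5},{"dx":0,"dy":0,"dz":0,"ax":0,"ay":0,"az":5},{"dx":0,"dy":0,"dz":0,"ax":0,"ay":0,"az":5},{"dx":0,"dy":0,"dz":0,"ax":0,"ay":0,"az":5},{"dx":0,"dy":0,"dz":0,"ax":0,"ay":0,"az":5},{"dx":0,"dy":0,"dz":0,"ax":0,"ay":0,"az":5},{"dx":0,"dy":0,"dz":0,"ax":0,"ay":0,"az":5},{"dx":0,"dy":0,"dz":0,"ax":0,"ay":0,"az":2},{"dx":0,"dy":0,"dz":0,"ax":0,"ay":0,"az":0},{"dx":0,"dy":0,"dz":0,"ax":0,"ay":0,"az":0}]'; python3 -c "
from h import *
s,R=st();print(s['torque'],np.degrees(np.arctan2(R[1,1],R[0,1])))"
```

```text
time: 33.87
tool_pos: [0.4567, 0.1874, 0.2525]
tcp_rot: [3.113, -0.398, 0.005]
wrist_force: [5.3, -5.2, -6.9]
width: 0.148
grip_force: 58.7
t33.87 tcp [456.7 187.4 252.5] hold [457.2 186.9  97.8] 
x [ 0.968 -0.251  0.004] y [-0.251 -0.968  0.003] z [ 0.003 -0.004 -1.   ] F [ 5.3 -5.2 -6.9] w 0.148 g 58.7 q [ 0.34  0.07  2.13 -0.01  0.94  2.17]
[-0.97629373 -0.92495659 -0.01181919] -104.5611874978334
```

```bash
python3 -m jog '[{"dx":0,"dy":0,"dz":4,"ax":0,"ay":0,"az":0},{"dx":0,"dy":0,"dz":3,"ax":0,"ay":0,"az":0},{"dx":0,"dy":0,"dz":3,"ax":0,"ay":0,"az":0},{"dx":0,"dy":0,"dz":0,"ax":0,"ay":0,"az":0}]'|sed -n '2p;4p'; python3 -m jog '[{"dx":0,"dy":0,"dz":0,"ax":0,"ay":0,"az":0},{"dx":0,"dy":0,"dz":0,"ax":0,"ay":0,"az":0},{"dx":0,"dy":0,"dz":0,"ax":0,"ay":0,"az":0}]' 0.5 30|sed -n '2p;4p'; python3 -m jog '[{"dx":0,"dy":0,"dz":-20,"ax":0,"ay":0,"az":0},{"dx":0,"dy":0,"dz":-40,"ax":0,"ay":0,"az":0},{"dx":0,"dy":0,"dz":-40,"ax":0,"ay":0,"az":0},{"dx":0,"dy":0,"dz":-20,"ax":0,"ay":0,"az":0},{"dx":0,"dy":0,"dz":0,"ax":0,"ay":0,"az":0},{"dx":0,"dy":0,"dz":0,"ax":0,"ay":0,"az":0}]' 0.7 30|sed -n '2p;4p'
python3 - <<'E'
from h import *
c=cam('wrist');cv2.imwrite('pics/w7raw.png',c['img'][...,::-1]);crop(c,0,0,512,384,1.56,'w7.png');np.save('w7.npy',np.r_[c['R'].ravel(),c['t']])
h=cv2.cvtColor(c['img'],cv2.COLOR_RGB2HSV).astype(int)
m=((abs(h[...,0]-110)<12)&(h[...,1]>150)&(h[...,2]>60)).astype(np.uint8)
n,l,s,ce=cv2.connectedComponentsWithStats(m)
for i in range(1,n):
    if s[i,4]<300: continue
    v,u=np.nonzero(l==i);print(s[i])
    for z in(.093,.106):
        W=ray(c,np.c_[u,v],z)[:,:2]*1000;r=cv2.minAreaRect(W.astype(np.float32));print(z,np.round(r[0],1),np.round(r[1],1),r[2],W2U(r[0]).round(1))
go(*U2W([-80,-53]),78)
E
```

```text
tool_pos: [0.4568, 0.1874, 0.2425]
wrist_force: [5.1, -6.7, -4.2]
tool_pos: [0.4561, 0.1888, 0.2433]
wrist_force: [-0.1, -0.0, 0.2]
tool_pos: [0.4564, 0.1892, 0.3651]
wrist_force: [-0.3, -0.6, -1.0]
[249 169  17  54 770]
0.093 [454.4 187.3] [12.6 43.8] 75.12442016601562 [-81.8  51.4]
0.106 [458.7 186.3] [11.9 41.4] 75.12442016601562 [-78.   49.4]
t35.00 tcp [455.7 188.9 363.1] hold [455.8 189.  208.4] 
x [ 0.968 -0.252  0.001] y [-0.252 -0.968 -0.   ] z [ 0.001  0.    -1.   ] F [ 0.1  0.5 -0.4] w 0.699 g 0.0 q [ 0.34 -0.05  2.03 -0.    1.16  2.17]
shift tool [ 52.9  91.5 130.4] yaw x -14.6
```

View pics/w7.png

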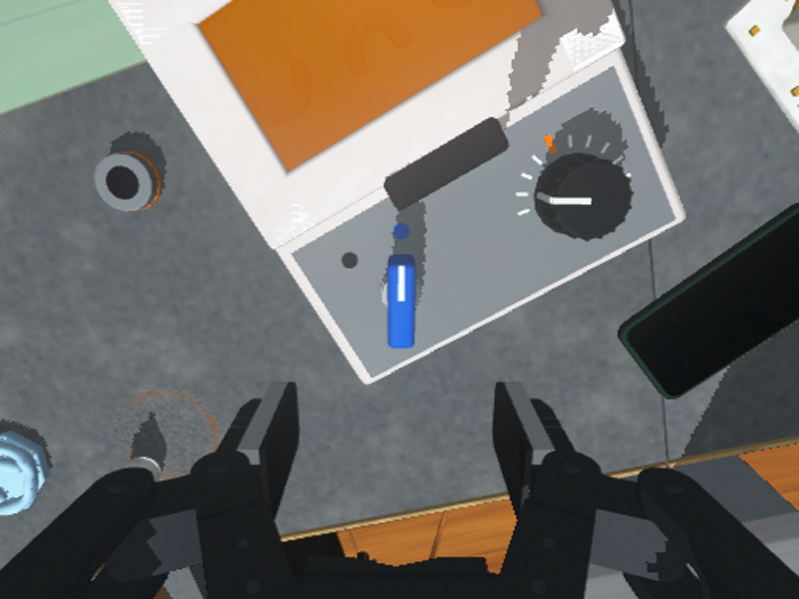

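```bash
python3 -m jog '[{"dx":8,"dy":13.5,"dz":0,"ax":0,"ay":0,"az":0},{"dx":15,"dy":26,"dz":0,"ax":0,"ay":0,"az":0},{"dx":15,"dy":26,"dz":0,"ax":0,"ay":0,"az":0},{"dx":14.9,"dy":26,"dz":0,"ax":0,"ay":0,"az":0},{"dx":0,"dy":0,"dz":0,"ax":0,"ay":0,"az":-7},{"dx":0,"dy":0,"dz":0,"ax":0,"ay":0,"az":-7},{"dx":0,"dy":0,"dz":0,"ax":0,"ay":0,"az":-7},{"dx":0,"dy":0,"dz":0,"ax":0,"ay":0,"az":-7},{"dx":0,"dy":0,"dz":0,"ax":0,"ay":0,"az":-7},{"dx":0,"dy":0,"dz":0,"ax":0,"ay":0,"az":-7},{"dx":0,"dy":0,"dz":0,"ax":0,"ay":0,"az":-7},{"dx":0,"dy":0,"dz":0,"ax":0,"ay":0,"az":-7},{"dx":0,"dy":0,"dz":0,"ax":0,"ay":0,"az":-7},{"dx":0,"dy":0,"dz":0,"ax":0,"ay":0,"az":-7},{"dx":0,"dy":0,"dz":0,"ax":0,"ay":0,"az":-7},{"dx":0,"dy":0,"dz":0,"ax":0,"ay":0,"az":-7},{"dx":0,"dy":0,"dz":0,"ax":0,"ay":0,"az":-7},{"dx":0,"dy":0,"dz":0,"ax":0,"ay":0,"az":-7},{"dx":0,"dy":0,"dz":0,"ax":0,"ay":0,"az":-7},{"dx":0,"dy":0,"dz":0,"ax":0,"ay":0,"az":-7}]' 0.65 60|sed -n '2p;4p'; python3 -m jog '[{"dx":0,"dy":0,"dz":0,"ax":0,"ay":0,"az":-7},{"dx":0,"dy":0,"dz":0,"ax":0,"ay":0,"az":-7},{"dx":0,"dy":0,"dz":0,"ax":0,"ay":0,"az":-7},{"dx":0,"dy":0,"dz":0,"ax":0,"ay":0,"az":-7},{"dx":0,"dy":0,"dz":0,"ax":0,"ay":0,"az":-7},{"dx":0,"dy":0,"dz":0,"ax":0,"ay":0,"az":-7},{"dx":0,"dy":0,"dz":0,"ax":0,"ay":0,"az":-7},{"dx":0,"dy":0,"dz":0,"ax":0,"ay":0,"az":-7},{"dx":0,"dy":0,"dz":0,"ax":0,"ay":0,"az":-7},{"dx":0,"dy":0,"dz":0,"ax":0,"ay":0,"az":-7},{"dx":0,"dy":0,"dz":0,"ax":0,"ay":0,"az":-7},{"dx":0,"dy":0,"dz":0,"ax":0,"ay":0,"az":-7},{"dx":0,"dy":0,"dz":0,"ax":0,"ay":0,"az":-7},{"dx":0,"dy":0,"dz":0,"ax":0,"ay":0,"az":-7},{"dx":0,"dy":0,"dz":0,"ax":0,"ay":0,"az":0}]'|sed -n '2p;4p'
python3 - <<'E'
from h import *
go(*U2W([-80,-53]),82)
c=cam('wrist');cv2.imwrite('pics/w8raw.png',c['img'][...,::-1]);np.save('w8.npy',np.r_[c['R'].ravel(),c['t']])
w=U2W([-80,-53])/1e3;o=cv2.resize(c['img'][...,::-1],None,fx=3,fy=3,interpolation=cv2.INTER_CUBIC)
p=proj(c,[[*w,.088]])[0];print(p)
for g in np.radians(range(0,360,30)):
    q=proj(c,[[w[0]+.019*np.cos(g),w[1]+.019*np.sin(g),.088]])[0]*3+1;cv2.circle(o,tuple(int(v) for v in q),2,(0,255,255),-1)
x,y=(p*3).astype(int);cv2.imwrite('pics/d8.png',o[max(0,y-180):y+180,max(0,x-240):x+240])
E
```

```text
tool_pos: [0.483, 0.0869, 0.3602]
wrist_force: [0.0, 0.9, 0.5]
tool_pos: [0.483, 0.0869, 0.3603]
wrist_force: [0.3, -0.8, -1.1]
t37.92 tcp [483.   86.9 360.3] hold [482.3  86.8 205.6] 
x [-0.963 -0.268  0.005] y [-0.268  0.963  0.001] z [-0.005 -0.001 -1.   ] F [ 0.3 -0.8 -1.1] w 0.646 g 0.0 q [ 0.13 -0.05  2.04  0.    1.16 -1.71]
shift tool [ -2.2  -0.3 123.6] yaw x -164.5
[252.98217522 196.40572249]
```

View pics/d8.png

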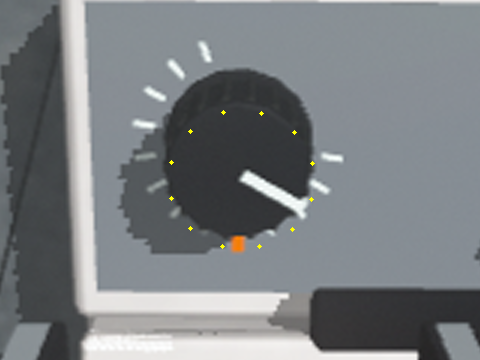

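```bash
python3 -m jog '[{"dx":-0.7,"dy":-0.8,"dz":15,"ax":0,"ay":0,"az":0},{"dx":0,"dy":0,"dz":30,"ax":0,"ay":0,"az":0},{"dx":0,"dy":0,"dz":35,"ax":0,"ay":0,"az":0},{"dx":0,"dy":0,"dz":25,"ax":0,"ay":0,"az":0},{"dx":0,"dy":0,"dz":13,"ax":0,"ay":0,"az":0},{"dx":0,"dy":0,"dz":5.6,"ax":0,"ay":0,"az":0},{"dx":0,"dy":0,"dz":0,"ax":0,"ay":0,"az":0}]'|sed -n '2p;4p'; python3 -m jog '[{"dx":0,"dy":0,"dz":0,"ax":0,"ay":0,"az":0},{"dx":0,"dy":0,"dz":0,"ax":0,"ay":0,"az":0},{"dx":0,"dy":0,"dz":0,"ax":0,"ay":0,"az":0},{"dx":0,"dy":0,"dz":0,"ax":0,"ay":0,"az":0},{"dx":0,"dy":0,"dz":0,"ax":0,"ay":0,"az":0},{"dx":0,"dy":0,"dz":0,"ax":0,"ay":0,"az":0}]' 0 60; python3 -c "
from h import *
s,R=st();print(s['torque'],np.degrees(np.arctan2(R[1,0],R[0,0])))"
```

```text
tool_pos: [0.4835, 0.0862, 0.2368]
wrist_force: [-1.0, -0.4, 0.1]
time: 39.05
tool_pos: [0.4853, 0.0864, 0.2404]
tcp_rot: [-0.419, 3.112, -0.0]
wrist_force: [-1.3, -1.3, 4.3]
width: 0.424
grip_force: 60.5
t39.05 tcp [485.3  86.4 240.4] hold [485.6  86.4  85.7] 
x [-0.964 -0.265 -0.002] y [-0.265  0.964 -0.   ] z [ 0.002  0.    -1.   ] F [-1.3 -1.3  4.3] w 0.424 g 60.5 q [ 0.13  0.09  2.14 -0.    0.91 -1.71]
[-0.13571837  0.33681019 -0.02850859] -164.646239069189
```

```bash
python3 -m jog '[{"dx":0,"dy":0,"dz":0,"ax":0,"ay":0,"az":5},{"dx":0,"dy":0,"dz":0,"ax":0,"ay":0,"az":5},{"dx":0,"dy":0,"dz":0,"ax":0,"ay":0,"az":5},{"dx":0,"dy":0,"dz":0,"ax":0,"ay":0,"az":5},{"dx":0,"dy":0,"dz":0,"ax":0,"ay":0,"az":5},{"dx":0,"dy":0,"dz":0,"ax":0,"ay":0,"az":5},{"dx":0,"dy":0,"dz":0,"ax":0,"ay":0,"az":5},{"dx":0,"dy":0,"dz":0,"ax":0,"ay":0,"az":5},{"dx":0,"dy":0,"dz":0,"ax":0,"ay":0,"az":5},{"dx":0,"dy":0,"dz":0,"ax":0,"ay":0,"az":5},{"dx":0,"dy":0,"dz":0,"ax":0,"ay":0,"az":5},{"dx":0,"dy":0,"dz":0,"ax":0,"ay":0,"az":5},{"dx":0,"dy":0,"dz":0,"ax":0,"ay":0,"az":5},{"dx":0,"dy":0,"dz":0,"ax":0,"ay":0,"az":5},{"dx":0,"dy":0,"dz":0,"ax":0,"ay":0,"az":5},{"dx":0,"dy":0,"dz":0,"ax":0,"ay":0,"az":5},{"dx":0,"dy":0,"dz":0,"ax":0,"ay":0,"az":5},{"dx":0,"dy":0,"dz":0,"ax":0,"ay":0,"az":5}]'; python3 -c "
from h import *
s,R=st();print(s['torque'],np.degrees(np.arctan2(R[1,0],R[0,0])))"
```

```text
time: 40.55
tool_pos: [0.4838, 0.0834, 0.2403]
tcp_rot: [1.906, 2.496, -0.014]
wrist_force: [-10.0, -19.6, 15.5]
width: 0.424
grip_force: 62.0
t40.55 tcp [483.8  83.4 240.3] hold [483.2  82.1  85.6] 
x [-0.263  0.965 -0.007] y [ 0.965  0.263 -0.006] z [-0.004 -0.008 -1.   ] F [-10.  -19.6  15.5] w 0.424 g 62.0 q [ 0.12  0.09  2.14 -0.01  0.92 -0.14]
[-2.95542976  1.55827886  0.15896782] 105.27632498208389
```

```bash
python3 -m jog '[{"dx":-1.3,"dy":-0.5,"dz":-1,"ax":0,"ay":0,"az":0},{"dx":-1.3,"dy":-0.5,"dz":-1,"ax":0,"ay":0,"az":0},{"dx":0,"dy":0,"dz":0,"ax":0,"ay":0,"az":5},{"dx":0,"dy":0,"dz":0,"ax":0,"ay":0,"az":5},{"dx":0,"dy":0,"dz":0,"ax":0,"ay":0,"az":5},{"dx":0,"dy":0,"dz":0,"ax":0,"ay":0,"az":5},{"dx":0,"dy":0,"dz":0,"ax":0,"ay":0,"az":5},{"dx":0,"dy":0,"dz":0,"ax":0,"ay":0,"az":5},{"dx":0,"dy":0,"dz":0,"ax":0,"ay":0,"az":5},{"dx":0,"dy":0,"dz":0,"ax":0,"ay":0,"az":5},{"dx":0,"dy":0,"dz":0,"ax":0,"ay":0,"az":5}]'; python3 -c "
from h import *
s,R=st();print(s['torque'],np.degrees(np.arctan2(R[1,0],R[0,0])))"
```

```text
time: 41.47
tool_pos: [0.4818, 0.0826, 0.2404]
tcp_rot: [-2.717, -1.573, 0.015]
wrist_force: [-12.2, -5.3, 7.3]
width: 0.425
grip_force: 62.3
t41.47 tcp [481.8  82.6 240.4] hold [480.3  82.1  85.7] 
x [ 0.498  0.867 -0.007] y [ 0.867 -0.498 -0.007] z [-0.009 -0.003 -1.   ] F [-12.2  -5.3   7.3] w 0.425 g 62.3 q [ 0.12  0.08  2.15 -0.    0.92  0.64]
[-0.8872515   1.76466504  0.03960995] 60.15507025024471
```

```bash
python3 -m jog '[{"dx":-1.4,"dy":-1.5,"dz":-0.5,"ax":0,"ay":0,"az":0},{"dx":0,"dy":0,"dz":0,"ax":0,"ay":0,"az":5},{"dx":0,"dy":0,"dz":0,"ax":0,"ay":0,"az":5},{"dx":0,"dy":0,"dz":0,"ax":0,"ay":0,"az":5},{"dx":0,"dy":0,"dz":0,"ax":0,"ay":0,"az":5},{"dx":0,"dy":0,"dz":0,"ax":0,"ay":0,"az":5},{"dx":0,"dy":0,"dz":0,"ax":0,"ay":0,"az":5},{"dx":0,"dy":0,"dz":0,"ax":0,"ay":0,"az":5},{"dx":0,"dy":0,"dz":0,"ax":0,"ay":0,"az":5},{"dx":0,"dy":0,"dz":0,"ax":0,"ay":0,"az":5},{"dx":0,"dy":0,"dz":0,"ax":0,"ay":0,"az":0},{"dx":0,"dy":0,"dz":0,"ax":0,"ay":0,"az":0}]'; python3 -c "
from h import *
s,R=st();print(s['torque'],np.degrees(np.arctan2(R[1,0],R[0,0])))"
```

```text
time: 42.47
tool_pos: [0.4798, 0.0839, 0.2404]
tcp_rot: [-3.111, -0.418, 0.013]
wrist_force: [-9.5, 5.2, 3.3]
width: 0.419
grip_force: 62.1
t42.47 tcp [479.8  83.9 240.4] hold [478.4  84.2  85.7] 
x [ 0.965  0.264 -0.008] y [ 0.264 -0.965 -0.004] z [-0.009  0.002 -1.   ] F [-9.5  5.2  3.3] w 0.419 g 62.1 q [0.12 0.08 2.15 0.   0.92 1.42]
[0.78177853 1.4784239  0.00317252] 15.30257943538794
```

```bash
python3 -m jog '[{"dx":-1.5,"dy":0,"dz":0,"ax":0,"ay":0,"az":0},{"dx":0,"dy":0,"dz":0,"ax":0,"ay":0,"az":0},{"dx":0,"dy":0,"dz":0,"ax":0,"ay":0,"az":0},{"dx":0,"dy":0,"dz":0,"ax":0,"ay":0,"az":0}]' 0.65 30|sed -n '2p;4p'; python3 -m jog '[{"dx":0,"dy":0,"dz":-10,"ax":0,"ay":0,"az":0},{"dx":0,"dy":0,"dz":-30,"ax":0,"ay":0,"az":0},{"dx":0,"dy":0,"dz":-40,"ax":0,"ay":0,"az":0},{"dx":0,"dy":0,"dz":-40,"ax":0,"ay":0,"az":0},{"dx":0,"dy":0,"dz":-30,"ax":0,"ay":0,"az":0},{"dx":0,"dy":0,"dz":0,"ax":0,"ay":0,"az":0},{"dx":0,"dy":0,"dz":0,"ax":0,"ay":0,"az":0}]'|sed -n '2p;4p'
python3 - <<'E'
from h import *
c=cam('wrist')
w=U2W([-80,-53])/1e3;p=proj(c,[[*w,.07]])[0]
x,y=p.astype(int);a=cv2.resize(c['img'][max(0,y-60):y+60,max(0,x-65):x+65,::-1],(390,360),interpolation=cv2.INTER_CUBIC)
b=cv2.resize(c['img'][...,::-1],(400,300));o=np.zeros((360,790,3),np.uint8);o[:,:390]=a;o[:300,390:]=b;cv2.imwrite('pics/d9.png',o)
E
```

```text
tool_pos: [0.4818, 0.0827, 0.2424]
wrist_force: [-0.4, 0.3, -0.2]
tool_pos: [0.4822, 0.0828, 0.3958]
wrist_force: [0.0, -0.2, -1.1]
```

View pics/d9.png

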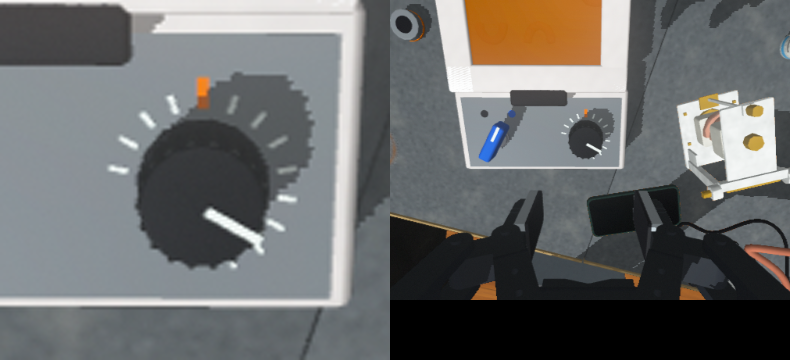

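```bash
python3 -c "
from workcell import bot
print(bot.finish_job())"
```

```text
the job is handed in; nothing more can be done
None
```

The job is handed in. The puck stands on the bench, all three rims lie flat side by side in the chamber, the lid is shut past its catch, the selector is dropped at the blue dot, and the dial is at +6 clicks.

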